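Spread a snap ring over a wheel axle and hold it at the groove

TASK

Take the snap-ring pliers out of their stand, put their closed jaws down into the gap between the snap ring's two ears and squeeze the handles so that the ring is spread and carried on the jaws. Lift it over the upright axle stub of the pallet-truck wheel and lower it, still fully spread, level and centred with neither ring nor pliers pressing on the axle or wheel, until it surrounds the groove. Finish while holding it there: keep squeezing so the ring hangs open on the pliers round the groove, and leave the other things on the desk alone.

Things in the scene. Friction and masses are not known exactly. Their poses are not given: they have to be found in the camera images.
- pliers: spreading pliers with parallel-sliding jaws, 135 mm tall, 150 g, upright in their stand, jaws down; half-turn symmetric. Origin midway between the jaw tips, at their lower end; z up, y the line along which grips and jaws move. Steel jaw blades 7 mm in x, 8 mm across both outer faces at rest, bare from z = 0 to 45 mm; above them a dark guide block 24 x 56 mm, z = 45 to 65 mm
- pliers_grip (a point): midway between the two red upright grips, 105 mm above the jaw tips: the place to pinch them, along the pliers' y. Grips: 16 mm in x, 64 mm across outer faces at rest, from 34 mm below to 30 mm above this point. Squeezing them moves the jaws APART by the same amount. A 4 mm squeeze is enough to lift the pliers with the jaws nearly shut; full squeeze (hard stop) is 34 mm across the grips
- pliers_left (a joint): travel of each half of the pliers, 0 at rest to 0.015 m fully squeezed; both halves move equally. Across grips = 64 mm - 2 x travel, across jaws = 8 mm + 2 x travel. A spring resists: on each grip 6 N at rest, 8 N fully squeezed, 13 N with the ring on the jaws
- pliers_stand: fixed green stand with a slotted top; origin on the desk under its middle, axes as the pliers'. The pliers' guide block rests on its top, 57 mm above the desk, jaw tips 12 mm above the desk; slot 44 mm in y, 16 mm in x. Lift the pliers straight up by 50 mm or more to clear it
- ring: copper-coloured horseshoe snap ring, 4 mm thick, about 44 mm across, 40 g, loose, flat on the ring nest. Origin at the ring's centre on its underside; z up; x points from the ring's back to its gap. Inner radius 17.5 mm when fully spread; relaxed it is too narrow for the axle. The squeezed jaws centre it and carry it by friction
- ring_gap (a point): where the jaws go: 18 mm along the ring's x from its centre, midway between the two straight ears (21 mm long, along x), at the underside. Jaw line along ring y, jaw tips about 4 mm below this point (room for 28 mm). Gap between the ears at rest 19 mm here, 16 mm at the outer end; 38 mm with the pliers fully squeezed
- ring_left (a joint): angle by which each arm of the ring is spread: 0 relaxed, about 0.22 rad with the pliers fully squeezed; a spring closes it, about 2 to 5 N at the ears
- ring_nest: fixed white block, 34 mm high, 60 mm in y, under the ring; origin on the desk under the ring's centre, x towards the gap. Its deck ends at x = 11 mm and a bar from x = 25 to 32 mm carries the ears' ends; between them an open slot along y, 28 mm deep, for the jaws. A black pin 14 mm across stands 6 mm above the deck inside the ring: lift the ring straight up by 15 mm or more
- axle: fixed blue wheel, 124 mm across, flat on a 140 mm square steel plate, axle stub upright in its centre; origin on the desk on the axle's axis, z up. Wheel top at z = 50 mm, brass washer 44 mm across up to z = 52 mm, steel axle 28 mm across up to z = 91.5 mm, its top 5.5 mm tapered to 21 mm across
- axle_groove (a point): the middle of the dark groove of the axle, 74 mm above the desk, on the axis; groove 5 mm high and 25 mm across. The ring's underside belongs 2 mm below this point
- axle_top (a point): centre of the axle's upper end, 91.5 mm above the desk
- label_roll: white label roll, 80 mm across, 55 mm tall; origin at its underside's centre; leave it alone
- bearing: steel ball bearing, 52 mm across, 15 mm tall; origin at its underside's centre; leave it alone
- tape_roll: yellow tape roll, 100 mm across, 48 mm tall; origin at its underside's centre; leave it alone
- flask: black flask, 66 mm across, 210 mm tall; origin at its underside's centre; leave it alone
- carton: small parcel carton 120 x 160 x 80 mm; origin at its underside's centre; leave it alone
- screwdriver: screwdriver lying at the far left; origin at its underside's centre; leave it alone
- mug: white mug, 80 mm across, 90 mm tall; origin at its underside's centre; leave it alone

How it is judged:
By the outcome, as a careful person would: the job done as asked, in the order asked, and still so for the second after the job is handed in, while the arm keeps its last pose, push and grip.
It also fails if it takes over 48 s, if anything falls off the work surface, if the arm or the gripper's body presses on something with over 40 N, if the wrist force passes 120 N, or if a joint passes its speed limit or range.

ROBOT

A 6-joint arm with a two-finger parallel gripper is mounted at the origin on the work surface. World frame = base frame: x ahead of the robot, y to its left, z up, the work surface at z = 0. Lengths are in m, angles in rad, forces in N, time in s.
With the tool pointing down it reaches from about 0.35 to 0.975 m from the base axis. Payload 17.4 kg.
Tool frame: the origin (TCP) lies at the very end of the fingers, on their centre line; the grasp point (between the pads) lies 19 mm behind it; y points along the fingers, x is the direction in which the jaws open and shut, and the axes are right-handed (so a half turn about y gives the same grasp; the last joint's range is limited). The gripper opens to 85 mm and grips with 20 to 120 N. Pads are 22 mm wide; open, the fingers measure 114 mm over their backs; the gripper's body (76 mm by 85 mm) begins 54 mm behind the grasp point. The pads swing forward as they close: fully open they stand 13 mm farther back than shut.
Start: joints at [-1.354, 0.116, 1.442, -0, 1.584, -0.038], TCP at [0.17, -0.653, 0.2] pointing down, gripper open.
Joint ranges: [-2.83, 2.83], [-0.83, 2.19], [0.07, 2.5], [-1.14, 4.28], [0.01, 3], [-2.97, 2.97]. Speed limits (rad/s): [1.89, 1.89, 2.22, 3.14, 3.14, 3.14].

INTERFACE

Orientations are given as a unit quaternion [x, y, z, w].
In Python, from workcell import monitor, optics, ticket gives the robot as it stands.
- The arm moves only by the tool arm_command, never from a script. Its arguments are lists of equal length, an entry for each row: "grip": the finger opening in cm, from 0 to 8.54; "slide": the shift along the tool's x, y, z in cm, a list of three; "turn": the turn, a rotation vector about the tool's x, y, z in rad, a list of three. In form: {"grip": [grip, ...], "slide": [[x, y, z], ...], "turn": [[rx, ry, rz], ...]}. A call has 1 to 5 rows; each row shifts and turns the pose as measured when the row begins, along the tool's axes as they then stand; what a row does not reach is not made up. A row lasts 1/8 s, in which the tool goes at most 62.5 mm and 10.7 degrees, less where a joint would pass 70% of its speed; a pose out of reach is approached as far as the arm can. A call with a gripper value outside its range is refused whole. The fingers move at their own pace and stop on an object; the grip force is fixed at half the most. Time passes only in rows, so rows that do not move let the fingers close. It gives the time, the measured TCP pose, the force and the opening at its end, in the units of the state.
- monitor.get_obs(): the state, without advancing time (a new reading comes with each control period).
- optics.snapshot(name): name is "scene" or "top" or "wrist"; returns a dict with "img" (480x640x3 uint8, red, green, blue), "range_z" (480x640 float32, m along the optical axis (not along the pixel's ray), 0 where there is no reading), "fx", "fy", "cx", "cy" (pixels), "R" (3x3) and "t" (3): a world point X has camera coordinates R X + t. Camera axes: x right, y down, z forward; pixel columns grow to the right and rows downward; lengths in m; the calibration is good to about 2 mm. The wrist camera is an equidistant fisheye: a pixel r from the principal point sees the ray r / f radians off the axis. A picture is of the moment at which its call begins.
- ticket.hand_in(): hands the job in, once; it reports no verdict.
The state is a dict: "clock": time; "qpos": joint angles; "qd": joint speeds; "effort": joint torques, N m; "ee_pos": TCP position; "ee_rot": TCP orientation; "force": force on the tool from outside, world axes, zero at the start; "ft_torque": the same for the moment, N m; "opening": finger opening in m.
Only numpy, scipy, OpenCV 4.12 (cv2) and the standard library are available. Lean on these libraries where they do the work, as an engineer would, in place of code of your own. Each camera call takes 0.05 s, during which the arm holds its last target. There are 200 camera calls.

## Working session

There is one attempt and no reset: what is moved stays moved. The work goes in short steps, Python scripts to look and compute and a tool call to move; the robot and the scene stay as the last step left them, time stands still between calls to the robot, and variables do not carry over. Pictures are saved under pics/ and viewed, about 8 in all and at most 12, crops included, and the job is handed in when it is done.

Besides the shell and the picture viewer there is one more tool, called after "Call:" as name(argument=value, ...) on one line, values as JSON. arm_command: Moves the arm, as the interface text tells. Its arguments: {"type":"object","properties":{"grip":{"type":"array","items":{"type":"number"}},"slide":{"type":"array","items":{"type":"array","items":{"type":"number"}}},"turn":{"type":"array","items":{"type":"array","items":{"type":"number"}}}},"required":["grip","slide","turn"]}

```bash
mkdir -p pics; ls
python3 - <<'E'
from workcell import monitor, optics
import cv2,numpy as np
o=monitor.get_obs(); print(o)
for n in("top","scene"):
    s=optics.snapshot(n); np.savez(f"{n}0.npz",**s); cv2.imwrite(f"pics/{n}0.png",s["img"][:,:,::-1]); print(n,s["fx"],s["cx"],s["cy"],s["R"].round(3).tolist(),s["t"])
E
```

```text
pics
{'clock': 0.0, 'qpos': array([-1.35379287e+00,  1.16467649e-01,  1.44225045e+00,  2.85284431e-06,
        1.58404136e+00, -3.77808852e-02]), 'qd': array([ 0.00094536,  0.00031488,  0.00011162, -0.00162209, -0.00018094,
       -0.00218676]), 'effort': array([ 3.20841682e-04, -7.31984282e+01, -6.32492924e+01, -5.89277192e-06,
        6.29547372e-03, -8.22248467e-06]), 'ee_pos': array([ 0.17007875, -0.65297794,  0.19908377]), 'ee_rot': array([-0.55920695,  0.43274026, -0.43210828,  0.55973735]), 'force': array([-0.30535412,  0.55146598, -0.50712751]), 'ft_torque': array([-0.03281627,  0.01334189, -0.02871928]), 'opening': 0.08532668052536517}
top 600.2189019480242 315.7967938075191 232.90194517025677 [[0.015, -1.0, -0.001], [-0.983, -0.015, -0.184], [0.184, 0.003, -0.983]] [-0.00393256  0.57559532  1.61555589]
scene 601.6650794863109 313.9039689281614 238.6224474793889 [[0.29, 0.957, 0.003], [0.788, -0.237, -0.567], [-0.542, 0.167, -0.823]] [-0.16106781 -0.39822044  1.72814765]
```

View pics/top0.png

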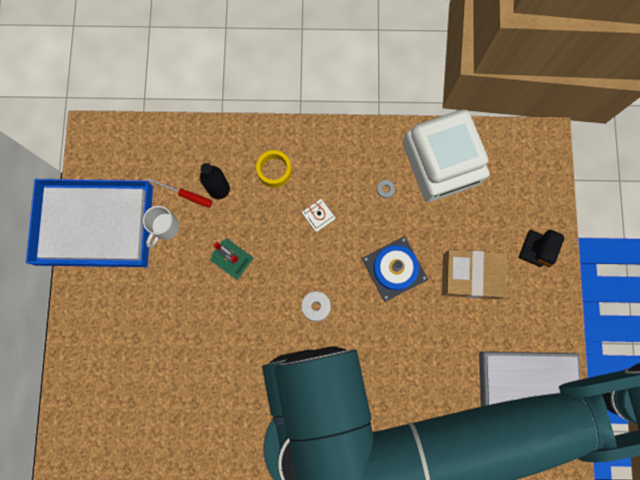

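View pics/scene0.png

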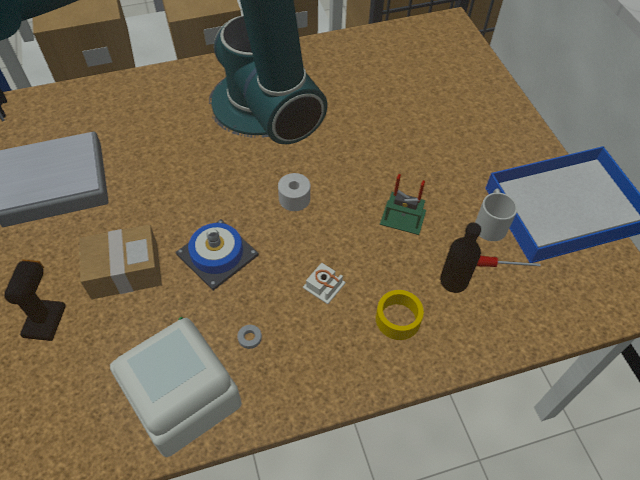

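The top view shows the pliers and stand at about (230,257), the nest with the ring at (318,215) and the axle at (396,267). In the scene view they are at (408,205), (324,283) and (214,245). I'll get coarse positions from these, then refine with the wrist camera.

```bash
cat > h.py <<'E'
import numpy as np, cv2
from scipy.spatial.transform import Rotation as Rot
from workcell import monitor, optics
def rays(s,uv,fish=False):
    uv=np.atleast_2d(np.asarray(uv,float))
    x=(uv[:,0]-s["cx"])/s["fx"]; y=(uv[:,1]-s["cy"])/s["fy"]
    if fish:
        r=np.hypot(x,y)+1e-12; d=np.c_[np.sin(r)*x/r,np.sin(r)*y/r,np.cos(r)]
    else: d=np.c_[x,y,np.ones_like(x)]
    R=np.array(s["R"]); return -R.T@np.array(s["t"]), d@R
def plane(s,uv,z,fish=False):
    c,d=rays(s,uv,fish); return c+d*((z-c[2])/d[:,2])[:,None]
def proj(s,X,fish=False):
    p=np.atleast_2d(X)@np.array(s["R"]).T+np.array(s["t"])
    if fish:
        r=np.hypot(p[:,0],p[:,1])+1e-12; k=np.arctan2(r,p[:,2])/r
    else: k=1/p[:,2]
    return np.c_[p[:,0]*k*s["fx"]+s["cx"],p[:,1]*k*s["fy"]+s["cy"]]
def comps(m,amin=10):
    n,l,st,c=cv2.connectedComponentsWithStats(m.astype(np.uint8)); return [(c[i],st[i]) for i in range(1,n) if st[i,4]>=amin],l
def down(a):
    "tool rotation: y down, tool x at world yaw a"
    x=np.array([np.cos(a),np.sin(a),0]); y=np.array([0,0,-1.]); return Rot.from_matrix(np.c_[x,y,np.cross(x,y)])
def go(p,a):
    "tool-frame slide (cm), turn (rad) from measured pose to TCP p, jaw yaw a (mod pi, nearest)"
    o=monitor.get_obs(); R=Rot.from_quat(o["ee_rot"]); best=min([R.inv()*down(a+k*np.pi) for k in(0,1)],key=lambda r:r.magnitude())
    print("t",round(o["clock"],2),"p",o["ee_pos"].round(4),"F",o["force"].round(1),"open",round(o["opening"]*1000,1),"q",o["qpos"].round(2))
    X=R.as_matrix()[:,0]; print("yaw",np.arctan2(X[1],X[0]).round(4),"tilt y",R.as_matrix()[:,1].round(4))
    print("slide cm",(R.inv().apply(np.array(p)-o["ee_pos"])*100).round(2),"turn",best.as_rotvec().round(4))
E
python3 - <<'E'
from h import *
for n,P in(("top",dict(stand=(232,258,.057),nest=(318,215,.034),ax=(397,266,.052),label=(316,306,.055),tape=(274,168,.048),bear=(386,188,.015))),("scene",dict(stand=(405,212,.057),nest=(324,283,.034),ax=(214,247,.052)))):
    s=np.load(n+"0.npz")
    for k,(u,v,z) in P.items(): print(n,k,plane(s,(u,v),z)[0].round(3))
    i=s["img"].astype(int); m=(i[:,:,0]>130)&(i[:,:,1]<70)&(i[:,:,2]<70)
    for c,st in comps(m,5)[0]: print(n,"red",c.round(1),st)
o=monitor.get_obs(); print(Rot.from_quat(o["ee_rot"]).as_matrix().round(3))
s=optics.snapshot("wrist"); cv2.imwrite("pics/w0.png",s["img"][:,:,::-1]); R=np.array(s["R"]); print(s["fx"],s["cx"],s["cy"],R.round(3),"cam",-R.T@s["t"], "in tool", Rot.from_quat(o["ee_rot"]).inv().apply(-R.T@s["t"]-o["ee_pos"]),(R@Rot.from_quat(o["ee_rot"]).as_matrix()).round(3))
go((0.4,.2,.3),0)
E
```

```text
top stand [0.501 0.234 0.057]
top nest [ 0.631 -0.001  0.034]
top ax [ 0.486 -0.22   0.052]
top label [0.373 0.001 0.055]
top tape [0.763 0.127 0.048]
top bear [ 0.718 -0.196  0.015]
top red [194.5 197.2] [178 188  34  19 222]
top red [215.7 243.9] [214 242   5   5  15]
top red [232.6 257.1] [231 255   4   5  14]
scene stand [0.536 0.232 0.057]
scene nest [ 0.653 -0.006  0.034]
scene ax [ 0.5   -0.222  0.052]
scene red [397.9 175.6] [397 174   3   4   7]
scene red [422.  182.5] [421 181   3   4   8]
scene red [487.7 258.6] [480 257  17   4  24]
[[ 0.252 -0.     0.968]
 [-0.968  0.001  0.252]
 [-0.001 -1.     0.   ]]
371.64829954431775 319.9684040494643 235.76821693623606 [[ 0.251 -0.968 -0.001]
 [-0.922 -0.24   0.305]
 [-0.296 -0.076 -0.952]] cam [ 0.2471426  -0.63282109  0.37311173] in tool [-0.00028427 -0.17399261  0.07965797] [[ 1.     0.    -0.001]
 [-0.001 -0.305 -0.952]
 [-0.     0.952 -0.305]]
t 0.15 p [ 0.1701 -0.653   0.1993] F [ 0.7 -0.   0.6] open 85.4 q [-1.35  0.12  1.44  0.    1.58 -0.04]
yaw -1.316 tilt y [-2.e-04  8.e-04 -1.e+00]
slide cm [-76.76 -10.01  43.75] turn [-6.000e-04 -1.316e+00 -7.000e-04]
```

View pics/w0.png

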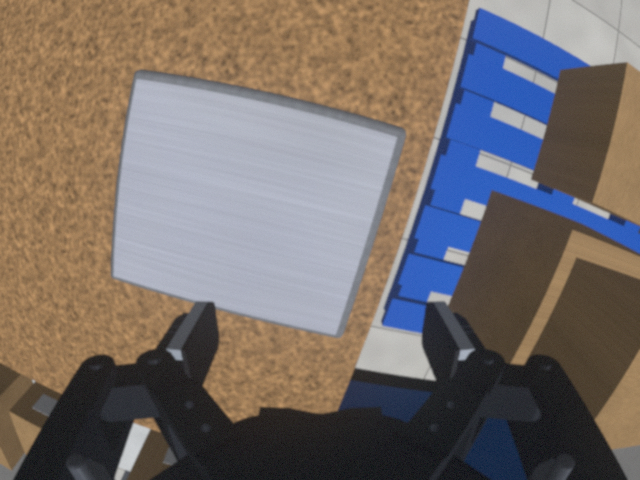

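Desk mat and pallet only, so nothing useful there. It does give the wrist geometry: the camera sits 8 cm along tool +z and 17 cm behind the TCP, looking at a point about 7 cm past the TCP.

Run:
```python
from h import *
T=np.load("top0.npz");S=np.load("scene0.npz")
a=plane(T,[(215.7,243.9),(232.6,257.1)],.147); b=plane(S,[(422,182.5),(397.9,175.6)],.147)
print(a.round(3),b.round(3)); 
for q in(a,b): d=q[1]-q[0]; print(np.hypot(*d[:2]),np.degrees(np.arctan2(d[1],d[0])), q.mean(0))
i=T["img"]; c=np.hstack([cv2.resize(i[y-30:y+30,x-40:x+40],(400,300),interpolation=cv2.INTER_CUBIC) for x,y in((318,215),(232,256))])
i=S["img"]; d=np.hstack([cv2.resize(i[y-30:y+30,x-40:x+40],(400,300),interpolation=cv2.INTER_CUBIC) for x,y in((324,283),(408,200))])
cv2.imwrite("pics/c0.png",np.vstack([c,d])[:,:,::-1])
```

```text
[[0.525 0.266 0.147]
 [0.491 0.22  0.147]] [[0.529 0.264 0.147]
 [0.494 0.219 0.147]]
0.05694020268973788 -126.83518234020855 [0.50783596 0.24276347 0.147     ]
0.05682510435501176 -127.8375963413646 [0.51131311 0.24127167 0.147     ]
```

View pics/c0.png

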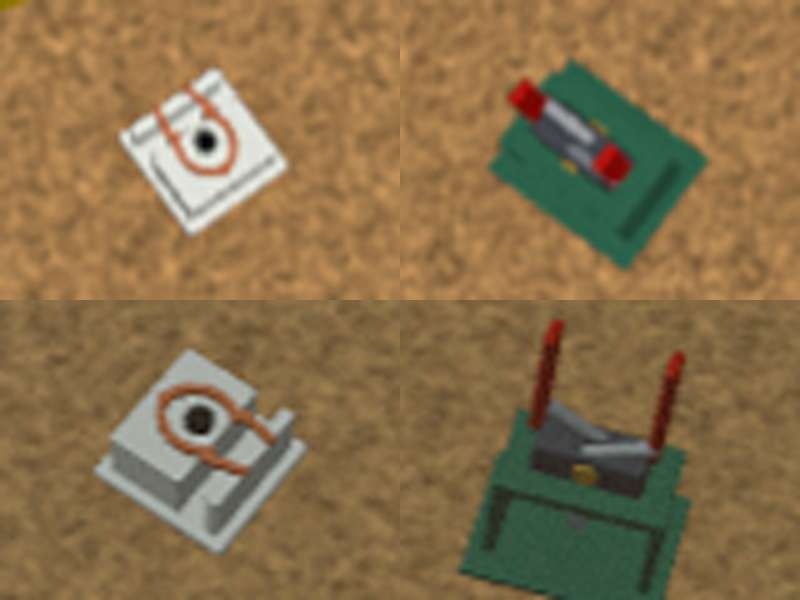

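The ring's gap points at about 32° yaw, towards the upper left in the top view. The pliers' y line is at about 53°, centred near (0.510, 0.242). I'll plan the hop over the axle for a wrist look on the way.

```bash
cat >> h.py <<'E'
def plan(p,a,n):
    "n equal rows from measured pose to TCP p, jaw yaw a (exact branch)"
    o=monitor.get_obs(); R=Rot.from_quat(o["ee_rot"]); x=R.as_matrix()[:,0]; y0=np.arctan2(x[1],x[0]); da=a-y0
    d=(np.array(p)-o["ee_pos"])/n
    print("t",round(o["clock"],2),"p",o["ee_pos"].round(4),"yaw",round(y0,4),"F",o["force"].round(1),"open",round(o["opening"]*1000,1),"q6",o["qpos"][5].round(2))
    Q=(R.inv()*down(y0)).as_rotvec()
    print("slides",[(down(y0+da*k/n).inv().apply(d)*100).round(1).tolist() for k in range(n)],"turn",round(-da/n,4),"level",Q.round(4))
E
python3 - <<'E'
from h import *
plan((.49,-.22,.21),0.2,10)
E
```

```text
t 0.15 p [ 0.1701 -0.653   0.1993] yaw -1.316 F [ 0.7 -0.   0.6] open 85.4 q6 -0.04
slides [[-3.4, -0.1, 4.2], [-2.7, -0.1, 4.7], [-2.0, -0.1, 5.0], [-1.2, -0.1, 5.2], [-0.4, -0.1, 5.4], [0.4, -0.1, 5.4], [1.2, -0.1, 5.2], [2.0, -0.1, 5.0], [2.7, -0.1, 4.6], [3.4, -0.1, 4.2]] turn -0.1516 level [-0.     -0.     -0.0009]
```

Call:
arm_command(grip=[8.5, 8.5, 8.5, 8.5, 8.5], slide=[[-3.4, -0.1, 4.2], [-2.7, -0.1, 4.7], [-2.0, -0.1, 5.0], [-1.2, -0.1, 5.2], [-0.4, -0.1, 5.4]], turn=[[0, -0.152, 0], [0, -0.152, 0], [0, -0.152, 0], [0, -0.152, 0], [0, -0.152, 0]])

```text
clock: 0.78
ee_pos: [0.3303, -0.4302, 0.2021]
ee_rot: [-0.68, 0.189, -0.187, 0.683]
force: [0.9, 0.1, 0.7]
opening: 0.085
```

```bash
python3 -c "
from h import *
plan((.49,-.22,.21),0.2,5); plan((.49,-.22,.21),0.2,7)"
```

```text
t 0.78 p [ 0.3303 -0.4302  0.2021] yaw -0.5379 F [0.9 0.1 0.7] open 85.0 q6 -0.43
slides [[0.6, -0.2, 5.2], [1.4, -0.2, 5.1], [2.1, -0.2, 4.8], [2.8, -0.2, 4.5], [3.4, -0.2, 4.0]] turn -0.1476 level [-0.0027 -0.     -0.0031]
t 0.78 p [ 0.3303 -0.4302  0.2021] yaw -0.5379 F [0.9 0.1 0.7] open 85.0 q6 -0.43
slides [[0.4, -0.1, 3.7], [0.8, -0.1, 3.7], [1.2, -0.1, 3.6], [1.6, -0.1, 3.4], [1.9, -0.1, 3.2], [2.2, -0.1, 3.0], [2.6, -0.1, 2.8]] turn -0.1054 level [-0.0027 -0.     -0.0031]
```

Call:
arm_command(grip=[8.5, 8.5, 8.5, 8.5, 8.5], slide=[[0.6, -0.2, 5.2], [1.4, -0.2, 5.1], [2.1, -0.2, 4.8], [2.8, -0.2, 4.5], [3.4, -0.2, 4.0]], turn=[[0, -0.148, 0], [0, -0.148, 0], [0, -0.148, 0], [0, -0.148, 0], [0, -0.148, 0]])

```text
clock: 1.4
ee_pos: [0.4917, -0.2116, 0.2128]
ee_rot: [-0.701, -0.08, 0.08, 0.704]
force: [0.3, -0.5, 0.6]
opening: 0.085
```

Call:
arm_command(grip=[8.5], slide=[[0, 0, 0]], turn=[[0, 0, 0]])

```text
clock: 1.52
ee_pos: [0.493, -0.209, 0.2127]
ee_rot: [-0.701, -0.082, 0.082, 0.704]
force: [0.4, 0.1, -0.6]
opening: 0.0848
```

Run:
```python
from h import *
s=optics.snapshot("wrist"); np.savez("wax.npz",**s); cv2.imwrite("pics/wax.png",s["img"][:,:,::-1])
plan((.63,0,.21),0.56,6)
```

```text
t 1.57 p [ 0.4922 -0.2102  0.2126] yaw 0.2296 F [ 0.6 -0.2  0.1] open 85.0 q6 -0.68
slides [[3.0, 0.0, 2.9], [3.2, 0.0, 2.7], [3.3, 0.0, 2.5], [3.5, 0.0, 2.4], [3.6, 0.0, 2.2], [3.7, 0.0, 2.0]] turn -0.0551 level [-0.0041 -0.     -0.0003]
```

View pics/wax.png

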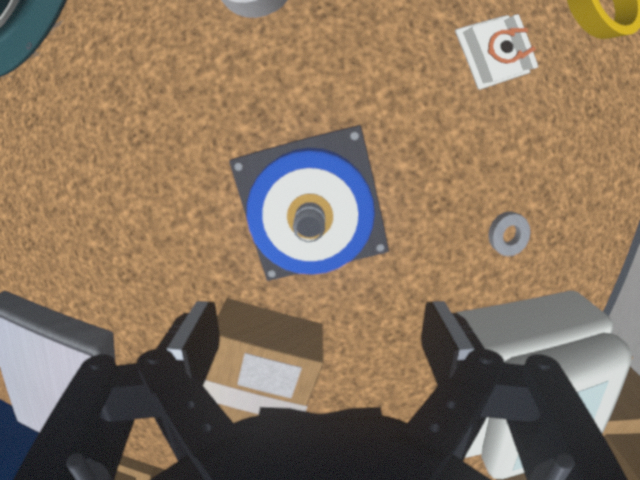

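The wrist view shows the wheel centred at (310,211), with the nest at (503,48). I'll measure the axle by projecting the blue rim's outer contour and the washer onto their planes, and hop on to the ring.

Call:
arm_command(grip=[8.5, 8.5, 8.5, 8.5, 8.5], slide=[[3.6, 0, 3.4], [3.9, 0, 3.2], [4.0, 0, 3.0], [4.2, 0, 2.8], [4.3, 0, 2.6]], turn=[[0, -0.066, 0], [0, -0.066, 0], [0, -0.066, 0], [0, -0.066, 0], [0, -0.066, 0]])

```text
clock: 2.2
ee_pos: [0.628, -0.0011, 0.2127]
ee_rot: [-0.68, -0.192, 0.193, 0.681]
force: [1.0, -1.7, -0.1]
opening: 0.0848
```

Call:
arm_command(grip=[8.5], slide=[[0, 0, 0]], turn=[[0, 0, 0]])

```text
clock: 2.33
ee_pos: [0.6287, -0.0, 0.2118]
ee_rot: [-0.679, -0.192, 0.194, 0.681]
force: [0.2, -0.9, -0.7]
opening: 0.0851
```

```bash
cat >> h.py <<'E'
def circ(P):
    from scipy.optimize import least_squares
    c0=P[:,:2].mean(0); r=least_squares(lambda q:np.hypot(P[:,0]-q[0],P[:,1]-q[1])-q[2],[*c0,.03],loss="soft_l1",f_scale=.001); return r.x, np.sqrt((r.fun**2).mean())
def hull(m):
    c,_=cv2.findContours(m.astype(np.uint8),cv2.RETR_EXTERNAL,cv2.CHAIN_APPROX_NONE); c=max(c,key=cv2.contourArea); return cv2.convexHull(c)[:,0].astype(float), c[:,0].astype(float)
E
python3 - <<'E'
from h import *
s=dict(np.load("wax.npz")); i=s["img"].astype(int); r,g,b=i[:,:,0],i[:,:,1],i[:,:,2]
yy,xx=np.mgrid[:480,:640]; near=np.hypot(xx-310,yy-211)<90
h,_=hull((b>120)&(b-r>50)&near); print("blue rim",circ(plane(s,h,.05,True)))
w=(np.minimum(np.minimum(r,g),b)>180)&near; h,_=hull(w); print("white",circ(plane(s,h,.05,True)))
m=(r-b>45)&near&(np.hypot(xx-310,yy-215)<40)
h,_=hull(m); print("brass",circ(plane(s,h[h[:,1]<225],.052,True)))
s=optics.snapshot("wrist"); np.savez("wring.npz",**s); cv2.imwrite("pics/wring.png",s["img"][:,:,::-1])
plan((.51,.242,.25),0.92,5)
E
```

```text
blue rim (array([ 0.48693377, -0.21828632,  0.06063469]), np.float64(0.00029383250885278917))
white (array([ 0.48717072, -0.21961315,  0.04450176]), np.float64(8.651797151619961e-05))
brass (array([ 0.48709347, -0.21943189,  0.02144628]), np.float64(4.8947881891373605e-05))
t 2.38 p [ 0.6281 -0.0013  0.2119] yaw 0.5516 F [ 0.3 -1.2 -0.3] open 85.1 q6 -0.59
slides [[0.5, -0.8, 5.4], [0.9, -0.8, 5.3], [1.3, -0.8, 5.2], [1.7, -0.8, 5.1], [2.1, -0.8, 5.0]] turn -0.0737 level [-0.0029 -0.     -0.0016]
```

View pics/wring.png

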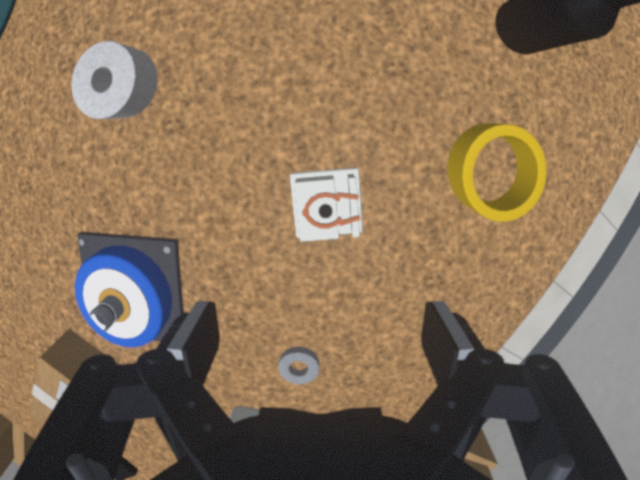

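The ring is at (325,210) with its ears pointing right. I'll measure it from the copper mask and continue to the pliers.

Call:
arm_command(grip=[8.5, 8.5, 8.5, 8.5, 8.5], slide=[[0.5, -0.8, 5.4], [0.9, -0.8, 5.3], [1.3, -0.8, 5.2], [1.7, -0.8, 5.1], [2.1, -0.8, 5.0]], turn=[[0, -0.074, 0], [0, -0.074, 0], [0, -0.074, 0], [0, -0.074, 0], [0, -0.074, 0]])

```text
clock: 3.0
ee_pos: [0.5078, 0.2355, 0.2525]
ee_rot: [-0.634, -0.31, 0.312, 0.636]
force: [0.4, -0.3, -0.3]
opening: 0.0851
```

Call:
arm_command(grip=[8.5], slide=[[0, 0, 0]], turn=[[0, 0, 0]])

```text
clock: 3.12
ee_pos: [0.5068, 0.2363, 0.2535]
ee_rot: [-0.634, -0.311, 0.312, 0.635]
force: [1.1, -0.5, 0.4]
opening: 0.085
```

Run:
```python
from h import *
s=dict(np.load("wring.npz")); i=s["img"].astype(int); r,g,b=i[:,:,0],i[:,:,1],i[:,:,2]
yy,xx=np.mgrid[:480,:640]; near=(abs(xx-326)<33)&(abs(yy-208)<27)
m=(r-b>40)&near; cs,l=comps(m,30); print([(c.round(1),st.tolist()) for c,st in cs])
h,c=hull(m); P=plane(s,c,.0375,True)[:,:2]
rc=cv2.minAreaRect((P*1000).astype(np.float32)); print("rect",rc)
# axis from ears: split by PCA dir
ys,xs=np.nonzero(m); Q=plane(s,np.c_[xs,ys],.038,True)[:,:2]; 
for a in np.radians([28,30,32,34,36]):
    u=np.array([np.cos(a),np.sin(a)]); v=np.array([-u[1],u[0]]); A=Q@u;B=Q@v
    far=A>A.max()-.022; mid=np.median(B); lo=far&(B<B[far].mean()); hi=far&(B>=B[far].mean())
    print(np.degrees(a).round(), "ear slopes", np.polyfit(A[lo],B[lo],1)[0].round(3),np.polyfit(A[hi],B[hi],1)[0].round(3),"span A",A.min().round(4),A.max().round(4),"B",B.min().round(4),B.max().round(4), "ears mid",((B[lo].mean()+B[hi].mean())/2).round(4))
k=(np.maximum(np.maximum(r,g),b)<70)&near; h,_=hull(k); print("pin",circ(plane(s,h,.04,True)))
W=(np.minimum(np.minimum(r,g),b)>120)&(abs(xx-326)<45)&(abs(yy-205)<45); h,_=hull(W); print("nest rect",cv2.minAreaRect((plane(s,h,.034,True)[:,:2]*1000).astype(np.float32)))
s=optics.snapshot("wrist"); np.savez("wpl.npz",**s); cv2.imwrite("pics/wpl.png",s["img"][:,:,::-1])
plan((.51,.242,.25),0.92,1)
```

```text
[(array([328.9, 209.8]), [302, 193, 57, 36, 618])]
rect ((642.2623291015625, -0.6760673522949219), (54.42567443847656, 34.83580017089844), 31.817138671875)
28.0 ear slopes 0.231 0.041 span A 0.5326 0.5944 B -0.3277 -0.2837 ears mid -0.2989
30.0 ear slopes 0.197 0.007 span A 0.5211 0.5833 B -0.3461 -0.3038 ears mid -0.319
32.0 ear slopes 0.17 -0.008 span A 0.5088 0.5714 B -0.3644 -0.3234 ears mid -0.3388
34.0 ear slopes 0.143 -0.044 span A 0.4958 0.5592 B -0.3839 -0.3418 ears mid -0.3581
36.0 ear slopes 0.122 -0.078 span A 0.4822 0.5468 B -0.4029 -0.3599 ears mid -0.377
pin (array([ 0.63777332, -0.00263722,  0.00461083]), np.float64(0.00017929037148498072))
nest rect ((636.994384765625, 1.2172508239746094), (68.34700012207031, 70.55229187011719), 35.96379852294922)
t 3.17 p [0.5074 0.235  0.253 ] yaw 0.9103 F [ 0.3 -1.6  0.9] open 84.8 q6 -0.52
slides [[0.7, 0.3, 0.2]] turn -0.0097 level [-0.0024 -0.     -0.0022]
```

View pics/wpl.png

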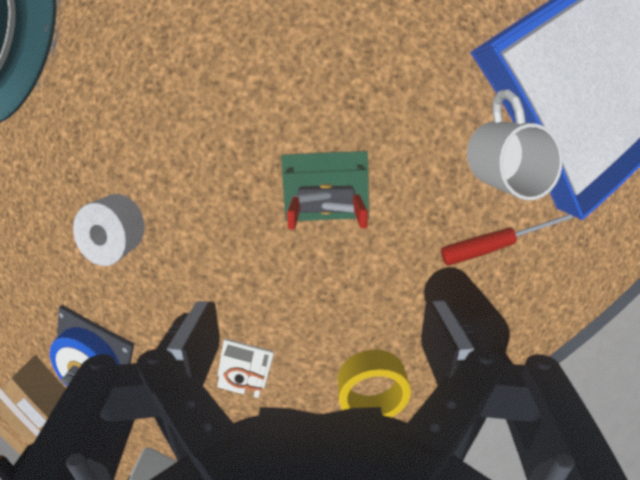

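The pliers stand at about (328,205), with grip tops near (292,222) and (362,222). I'll rectify the ring and pliers views to look more closely.

```bash
cat >> h.py <<'E'
def rect(s,cx,cy,z,yaw,half=.05,px=400,fish=True):
    "top-down map at height z; image right=dir yaw, up=left of it"
    g=(np.arange(px)+.5)/px*2*half-half; X,Y=np.meshgrid(g,-g); u=np.array([np.cos(yaw),np.sin(yaw)]); v=np.array([-u[1],u[0]])
    W=np.stack([cx+X*u[0]+Y*v[0],cy+X*u[1]+Y*v[1],np.full_like(X,z)],-1).reshape(-1,3); m=proj(s,W,fish).astype(np.float32).reshape(px,px,2)
    return cv2.remap(s["img"],m,None,cv2.INTER_CUBIC)
E
python3 - <<'E'
from h import *
a=rect(dict(np.load("wring.npz")),.6378,-.0026,.038,np.radians(32)); b=rect(dict(np.load("wpl.npz")),.51,.242,.147,.92)
cv2.imwrite("pics/rc.png",np.hstack([a,b])[:,:,::-1])
s=dict(np.load("wpl.npz")); i=s["img"].astype(int); m=(i[:,:,0]>90)&(i[:,:,1]<60)&(i[:,:,2]<60)
yy,xx=np.mgrid[:480,:640]; m&=(abs(xx-328)<55)&(abs(yy-210)<40)
T=[]
for c,st in comps(m,10)[0]:
    print(c.round(1),st.tolist(),plane(s,c,.13,True)[0].round(4))
E
```

```text
[360.1 210.3] [353, 195, 14, 32, 267] [0.5243 0.2663 0.13  ]
[293.3 212.2] [288, 198, 12, 30, 225] [0.4918 0.2216 0.13  ]
```

View pics/rc.png

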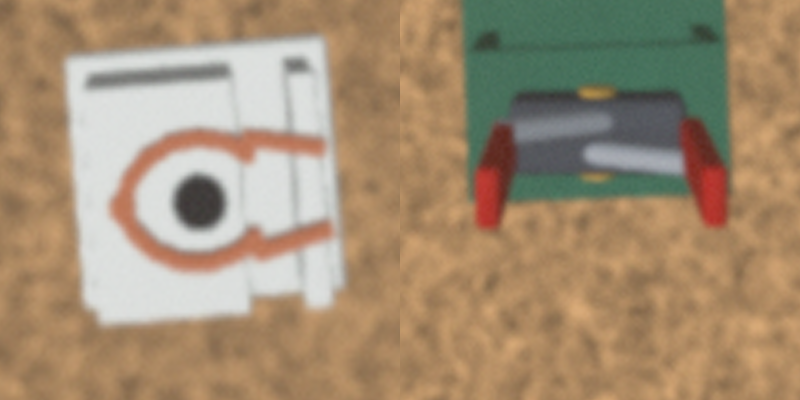

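The left map gives the nest and ring axis at +4.7°, so the ring yaw is 36.7°, with the pin centre at its origin. On the right, the grip top faces centre at (488,199) and (713,196), so the pliers are at (0.5096, 0.2425) with yaw 0.937. Next I align and descend.

```bash
python3 -c "
from h import *
plan((.5096,.2425,.25),.937,1)"
```

```text
t 3.17 p [0.5074 0.235  0.253 ] yaw 0.9103 F [ 0.3 -1.6  0.9] open 84.8 q6 -0.52
slides [[0.7, 0.3, 0.3]] turn -0.0267 level [-0.0024 -0.     -0.0022]
```

Call:
arm_command(grip=[8.5, 8.5, 8.5], slide=[[0.7, 0.3, 0.3], [0, 3.0, 0], [0, 2.0, 0]], turn=[[-0.002, -0.027, -0.002], [0, 0, 0], [0, 0, 0]])

```text
clock: 3.55
ee_pos: [0.5117, 0.2388, 0.199]
ee_rot: [0.632, 0.319, -0.317, -0.631]
force: [0.4, -0.5, -0.6]
opening: 0.0846
```

```bash
python3 -c "
from h import *
go((.5096,.2425,.094),.937)"
```

```text
t 3.55 p [0.5117 0.2388 0.199 ] F [ 0.4 -0.5 -0.6] open 84.6 q [ 0.39 -0.13  1.68 -0.    1.58 -0.54]
yaw 0.9327 tilt y [ 1.9e-03  1.0e-04 -1.0e+00]
slide cm [ 0.16 10.5   0.41] turn [ 0.0014 -0.0043  0.0012]
```

Call:
arm_command(grip=[8.5, 8.5, 8.5], slide=[[0.16, 0, 0.41], [0, 2.0, 0], [0, 0, 0]], turn=[[0.0014, -0.0043, 0.0012], [0, 0, 0], [0, 0, 0]])

```text
clock: 3.92
ee_pos: [0.5095, 0.2414, 0.1768]
ee_rot: [-0.631, -0.318, 0.32, 0.631]
force: [-1.3, -0.1, -0.1]
opening: 0.085
```

```bash
python3 -c "
from h import *
go((.5096,.2425,.094),.937);go((.5096,.2425,.094),.937)
s=optics.snapshot('wrist'); np.savez('wpl2.npz',**s)
go((.5096,.2425,.094),.937)
i=s['img'].astype(int); m=(i[:,:,0]>90)&(i[:,:,1]<60)&(i[:,:,2]<60)
for c,st in comps(m,20)[0]: print(c.round(1),st.tolist())
cv2.imwrite('pics/wpl2.png',s['img'][100:460,140:540,::-1])
"
```

```text
t 3.92 p [0.5095 0.2414 0.1768] F [-1.3 -0.1 -0.1] open 85.0 q [ 0.4  -0.12  1.71 -0.    1.55 -0.54]
yaw 0.9354 tilt y [-1.9e-03 -8.0e-04 -1.0e+00]
slide cm [0.1  8.28 0.05] turn [-0.0011 -0.0016 -0.0018]
t 3.92 p [0.5095 0.2414 0.1768] F [-1.3 -0.1 -0.1] open 85.0 q [ 0.4  -0.12  1.71 -0.    1.55 -0.54]
yaw 0.9354 tilt y [-1.9e-03 -8.0e-04 -1.0e+00]
slide cm [0.1  8.28 0.05] turn [-0.0011 -0.0016 -0.0018]
t 3.98 p [0.51   0.2416 0.1782] F [-0.2  0.2  0.8] open 85.0 q [ 0.4  -0.12  1.71 -0.    1.55 -0.54]
yaw 0.9355 tilt y [-3.e-04 -2.e-04 -1.e+00]
slide cm [0.05 8.42 0.08] turn [-0.0001 -0.0015 -0.0003]
[363.4 241.2] [354, 217, 19, 49, 560]
[276.1 241.8] [268, 219, 18, 46, 506]
[496.6 273.7] [456, 253, 85, 44, 1733]
```

View pics/wpl2.png

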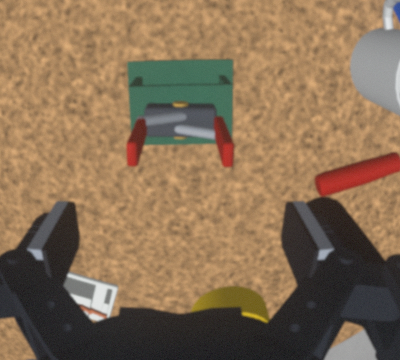

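The grips sit symmetrically about the image centre column (276 and 363, mean 320), so the jaws are centred. I descend to the grasp height.

Call:
arm_command(grip=[8.5, 8.5, 8.5, 8.5], slide=[[0.05, 3.0, 0.08], [0, 3.0, 0], [0, 2.4, 0], [0, 0, 0]], turn=[[0, 0, 0], [0, 0, 0], [0, 0, 0], [0, 0, 0]])

```text
clock: 4.47
ee_pos: [0.5113, 0.2434, 0.0959]
ee_rot: [0.631, 0.321, -0.317, -0.631]
force: [0.1, 0.8, 0.5]
opening: 0.0848
```

```bash
python3 -c "
from h import *
s=dict(np.load('wpl2.npz')); print(proj(s,[[.5096,.2425,.147]],True))
go((.5096,.2425,.094),.937)
s=optics.snapshot('wrist'); 
i=s['img'].astype(int); m=(i[:,:,0]>90)&(i[:,:,1]<60)&(i[:,:,2]<60)
for c,st in comps(m,20)[0]: print(c.round(1),st.tolist())
cv2.imwrite('pics/wpl3.png',s['img'][100:460,140:540,::-1])
"
```

```text
[[319.35089971 254.70165925]]
t 4.47 p [0.5113 0.2434 0.0959] F [0.1 0.8 0.5] open 84.8 q [ 0.4  -0.08  1.81 -0.    1.41 -0.54]
yaw 0.9358 tilt y [ 0.0048  0.0019 -1.    ]
slide cm [-0.18  0.19  0.09] turn [ 0.0028 -0.0012  0.0044]
[377.6 299.2] [362, 255, 32, 87, 1579]
[250.1 300.5] [234, 259, 35, 82, 1551]
[528.1 308.3] [480, 282, 100, 55, 2519]
```

View pics/wpl3.png

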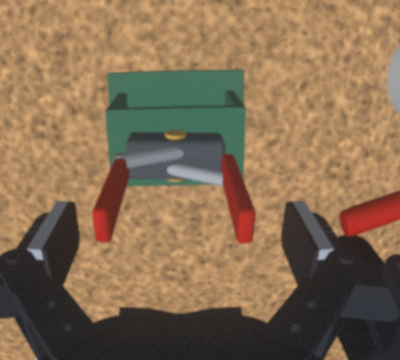

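The fingers straddle the grips with equal clearance. I'll use the range image to check where the pads really are along the tool axis before closing.

```bash
python3 -c "
from h import *
o=monitor.get_obs(); s=optics.snapshot('wrist'); R=Rot.from_quat(o['ee_rot'])
Rc=np.array(s['R'])
def tool(u,v):
    zz=np.median(s['range_z'][v-1:v+2,u-1:u+2]); x=(u-s['cx'])/s['fx'];y=(v-s['cy'])/s['fy'];r=np.hypot(x,y); d=np.array([np.sin(r)*x/r,np.sin(r)*y/r,np.cos(r)]); X=Rc.T@(d/d[2]*zz-s['t']); return (R.inv().apply(X-o['ee_pos'])*1000).round(1),X.round(4)
for n,u,v in [('pad in',207,320),('pad in2',212,340),('tip grey',190,340),('tip',182,350),('tip grey R',452,325),('gripTopL',243,330),('gripTopR',386,330),('block',320,250),('gripR side',378,285)]: print(n,*tool(u,v))
"
```

```text
pad in [-41.2 -57.1   7. ] [0.4815 0.2144 0.1541]
pad in2 [-41.2 -55.2  -3.4] [0.4899 0.2084 0.1523]
tip grey [-41.6 -75.7  10.1] [0.4786 0.2159 0.1727]
tip [-42.5 -81.7  10.1] [0.478  0.2152 0.1787]
tip grey R [ 47.8 -66.6  10.1] [0.5317 0.2879 0.1641]
gripTopL [-29.3 -50.   -1.4] [0.4953 0.2191 0.1471]
gripTopR [ 27.4 -49.6  -1.5] [0.5291 0.2647 0.147 ]
block [ 1.3 19.5  7.2] [0.507  0.249  0.0778]
gripR side [ 26.5 -28.8   8.5] [0.5206 0.27   0.1261]
```

```bash
python3 -c "
from h import *
o=monitor.get_obs(); s=optics.snapshot('wrist'); R=Rot.from_quat(o['ee_rot']); Rc=np.array(s['R'])
v,u=np.mgrid[290:400,140:500]; x=(u-s['cx'])/s['fx'];y=(v-s['cy'])/s['fy'];r=np.hypot(x,y)
d=np.stack([np.tan(r)*x/r,np.tan(r)*y/r,np.ones_like(r)],-1)*s['range_z'][290:400,140:500,None]
X=(d-s['t'])@Rc; T=R.inv().apply((X-o['ee_pos']).reshape(-1,3)).reshape(X.shape)*1000
k=(abs(T[...,2])<12)&(abs(T[...,0])>36)&(abs(T[...,0])<60)&(T[...,1]>-120)&(T[...,1]<-5)
A=T[k]; print(len(A)); 
for lo in range(-100,-5,8):
    B=A[(A[:,1]>=lo)&(A[:,1]<lo+8)]; L=B[B[:,0]<0]; Q=B[B[:,0]>0]
    print(lo,len(B), L[:,0].max().round(1) if len(L) else '', Q[:,0].min().round(1) if len(Q) else '', B[:,2].min().round(1) if len(B) else '', B[:,2].max().round(1) if len(B) else '')
"
```

```text
8982
-100 1745 -36.0 37.7 -0.8 12.0
-92 703 -39.6 41.9 4.9 12.0
-84 1436 -40.6 42.9 -6.9 11.7
-76 1550 -40.5 43.0 -11.9 11.6
-68 1379 -40.7 43.0 -11.8 11.2
-60 1159 -40.7 43.1 -12.0 11.1
-52 682 -40.7 43.1 -11.9 11.0
-44 4 -41.5 43.8 -3.3 2.0
-36 0    
-28 0    
-20 0    
-12 0
```

The wrist range image puts the pad tips about 47 mm behind the TCP, against the stated 13 mm when open. I'll check this with the independent scene camera before trusting either.

```bash
cat >> h.py <<'E'
def cloud(s,fish=False):
    v,u=np.mgrid[:480,:640]; x=(u-s['cx'])/s['fx'];y=(v-s['cy'])/s['fy']
    if fish: r=np.hypot(x,y)+1e-9; x,y=np.tan(r)*x/r,np.tan(r)*y/r
    X=(np.stack([x,y,np.ones_like(x)],-1)*s['range_z'][...,None]-s['t'])@np.array(s['R']); X[s['range_z']==0]=np.nan; return X
E
python3 -c "
from h import *
o=monitor.get_obs(); s=optics.snapshot('scene'); R=Rot.from_quat(o['ee_rot']); X=cloud(s)
T=R.inv().apply((X-o['ee_pos']).reshape(-1,3)).reshape(X.shape)*1000
for lo in range(-120,10,8):
    k=(T[...,1]>=lo)&(T[...,1]<lo+8)&(abs(T[...,2])<25)&(abs(T[...,0])<80); B=T[k]; 
    print(lo,len(B),np.sort(B[:,0].round())[::3].astype(int).tolist()[:40])
p=proj(s,o['ee_pos'][None])[0]; print(p); u,v=map(int,p)
c=s['img'][v-75:v+45,u-80:u+80]; cv2.imwrite('pics/sc1.png',cv2.resize(c,None,fx=5,fy=5,interpolation=cv2.INTER_CUBIC)[:,:,::-1])
"
```

```text
-120 118 [-69, -68, -64, -60, -58, -35, -33, -31, -30, -27, -24, -22, -18, -10, -6, -5, -2, 0, 3, 5, 8, 10, 12, 22, 24, 27, 30, 32, 33, 36, 39, 40, 41, 61, 63, 65, 67, 70, 72, 73]
-112 154 [-70, -68, -64, -61, -45, -42, -41, -40, -40, -39, -38, -37, -37, -35, -34, -33, -31, -28, -27, -20, -14, -10, -8, -5, -3, 1, 6, 9, 13, 17, 27, 31, 34, 35, 36, 37, 37, 38, 39, 40]
-104 133 [-72, -70, -68, -66, -64, -62, -60, -59, -57, -54, -52, -50, -48, -47, -46, -45, -44, -43, -40, -35, -12, 32, 35, 41, 44, 45, 46, 46, 47, 48, 50, 51, 53, 56, 58, 60, 63, 65, 66, 68]
-96 116 [-71, -66, -62, -59, -58, -56, -55, -54, -53, -52, -51, -50, -49, -48, -46, -45, -44, -39, 39, 42, 45, 46, 47, 49, 49, 50, 51, 52, 53, 54, 54, 55, 56, 56, 58, 62, 67, 70, 73]
-88 25 [-61, -56, -50, -45, -43, 47, 52, 57, 60]
-80 25 [-55, -47, -42, -41, 46, 48, 50, 53, 57]
-72 33 [-54, -52, -50, -47, -44, -42, 44, 47, 49, 52, 54]
-64 36 [-54, -51, -48, -46, -44, -41, -41, 46, 49, 51, 53, 55]
-56 34 [-53, -47, -44, -42, -32, -31, 25, 26, 44, 49, 54, 57]
-48 41 [-51, -41, -33, -31, -30, -29, -27, 23, 25, 27, 28, 29, 30, 50]
-40 14 [-33, -30, 24, 26, 30]
-32 13 [-34, -29, -28, 24, 28]
-24 21 [-34, -31, -30, -28, 25, 26, 27]
-16 12 [-34, -32, -27, 28]
-8 16 [-33, -31, -29, 23, 27, 29]
0 21 [-33, -29, -28, 21, 24, 26, 28]
8 52 [-34, -32, -28, -26, -25, -23, -21, -18, -16, -12, 8, 11, 14, 16, 18, 20, 26, 29]
[408.3044543  192.61910431]
```

View pics/sc1.png

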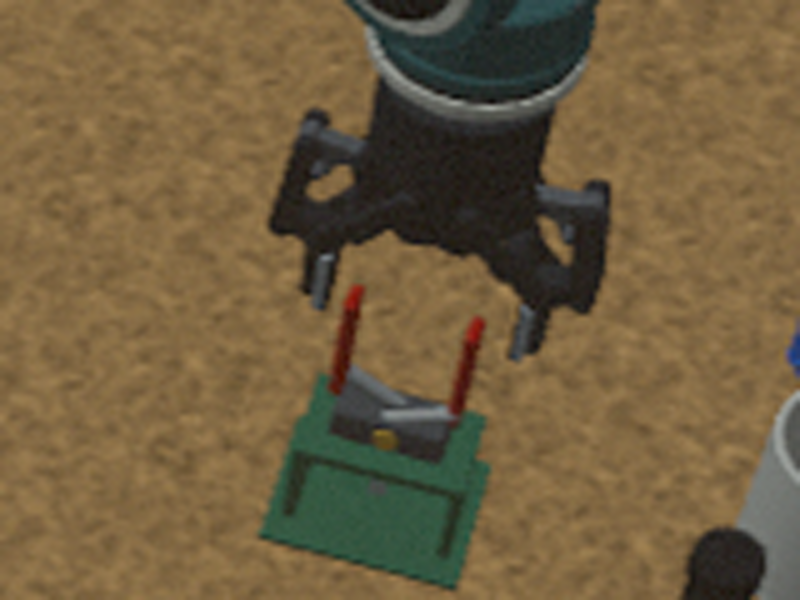

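The scene view confirms it: pads end level with the grip tops, about 34 mm farther back than the stated TCP. So I'll use the measured pad position: pad ends at tool y ≈ −47 mm open, pad centre at −66, and jaw centre at x ≈ +1 mm. I need to go 4 cm lower and 0.2 cm in −x.

Call:
arm_command(grip=[8.5, 8.5, 8.5], slide=[[-0.2, 1.0, 0.0], [0, 2.5, 0], [0, 0.4, 0]], turn=[[0.003, 0, 0.004], [0, 0, 0], [0, 0, 0]])

```text
clock: 5.05
ee_pos: [0.5123, 0.2425, 0.06]
ee_rot: [-0.631, -0.321, 0.317, 0.631]
force: [-1.3, -0.4, 0.2]
opening: 0.0851
```

```bash
cat >> h.py <<'E'
def toolpts(name="wrist"):
    o=monitor.get_obs(); s=optics.snapshot(name); R=Rot.from_quat(o['ee_rot']); X=cloud(s,name=="wrist"); T=R.inv().apply((X-o['ee_pos']).reshape(-1,3)).reshape(X.shape)*1000; return s,X,T
def redtops(s,X,T):
    i=s["img"].astype(int); m=(i[:,:,0]>70)&(i[:,:,1]<60)&(i[:,:,2]<60)&(abs(T[...,0])<45)&(abs(T[...,2])<20)
    for sg in(-1,1):
        k=m&(sg*T[...,0]>0); P=T[k]; W=X[k]
        if len(P)<10: print(sg,len(P)); continue
        t=P[:,1]<np.percentile(P[:,1],3)+3; print("grip",sg,len(P),"top y",P[t,1].mean().round(1),"world z",W[t,2].mean().round(4),"x in/out",np.percentile(P[t,0],[3,97]).round(1),"z",np.percentile(P[t,2],[3,97]).round(1))
E
python3 -c "
from h import *
go((.5096,.2425,.055),.937); s,X,T=toolpts(); redtops(s,X,T)
k=(abs(T[...,2])<12)&(abs(T[...,0])>30)&(abs(T[...,0])<60)&(T[...,1]>-84)&(T[...,1]<-50); A=T[k]; print('pads',A[A[:,0]<0,0].max(),A[A[:,0]>0,0].min())
"
```

```text
t 5.05 p [0.5123 0.2425 0.06  ] F [-1.3 -0.4  0.2] open 85.1 q [ 0.4  -0.05  1.84  0.    1.34 -0.54]
yaw 0.9359 tilt y [ 0.0061  0.0031 -1.    ]
slide cm [-0.16  0.5   0.22] turn [ 0.003  -0.0012  0.0061]
grip -1 2871 top y -86.8 world z 0.1466 x in/out [-31.8 -25.9] z [-3.8 10. ]
grip 1 2852 top y -86.6 world z 0.1468 x in/out [24.1 30. ] z [-4.3  9.5]
pads -30.0012494592392 30.001007691946388
```

Call:
arm_command(grip=[8.5, 8.5, 8.5], slide=[[-0.2, 0.4, 0.3], [0, 0, 0], [0, 0, 0]], turn=[[0.003, -0.001, 0.006], [0, 0, 0], [0, 0, 0]])

```text
clock: 5.48
ee_pos: [0.5095, 0.2432, 0.0583]
ee_rot: [0.631, 0.32, -0.318, -0.631]
force: [-1.0, -0.0, 0.1]
opening: 0.0849
```

```bash
python3 -c "
from h import *
go((.5096,.2425,.055),.937); s,X,T=toolpts(); redtops(s,X,T); go((.5096,.2425,.055),.937)
k=(abs(T[...,2])<12)&(abs(T[...,0])>34)&(abs(T[...,0])<60)&(T[...,1]>-84)&(T[...,1]<-60); A=T[k]; print('pads',A[A[:,0]<0,0].max(),A[A[:,0]>0,0].min())
"
```

```text
t 5.47 p [0.5095 0.2432 0.0583] F [-1.  -0.   0.1] open 84.9 q [ 0.4  -0.05  1.85 -0.    1.34 -0.54]
yaw 0.9369 tilt y [ 0.0024  0.001  -1.    ]
slide cm [-0.05  0.33 -0.04] turn [ 0.0013 -0.0001  0.0022]
grip -1 2840 top y -88.6 world z 0.1469 x in/out [-30.9 -25. ] z [-6.3  7.8]
grip 1 2913 top y -88.5 world z 0.1469 x in/out [24.8 30.7] z [-6.7  7.2]
t 5.53 p [0.5095 0.2432 0.0583] F [0.4 0.8 0.5] open 85.1 q [ 0.4  -0.05  1.85 -0.    1.34 -0.54]
yaw 0.9369 tilt y [ 0.0024  0.001  -1.    ]
slide cm [-0.05  0.33 -0.05] turn [ 0.0013 -0.0001  0.0022]
pads -40.49442364392556 42.99884490105467
```

Grips are centred in the pads. I close to 6.0 cm, a 4 mm squeeze.

Call:
arm_command(grip=[6.0, 6.0, 6.0, 6.0, 6.0], slide=[[-0.1, 0, 0], [0, 0, 0], [0, 0, 0], [0, 0, 0], [0, 0, 0]], turn=[[0.001, 0, 0.002], [0, 0, 0], [0, 0, 0], [0, 0, 0], [0, 0, 0]])

```text
clock: 6.15
ee_pos: [0.5091, 0.2424, 0.0588]
ee_rot: [0.631, 0.32, -0.319, -0.631]
force: [-0.1, -0.3, 1.1]
opening: 0.0602
```

```bash
python3 -c "
from h import *
s,X,T=toolpts(); redtops(s,X,T); go((.5096,.2425,.12),.937)"
```

```text
grip -1 2450 top y -89.0 world z 0.1478 x in/out [-25.9 -17.7] z [-4.3 16.7]
grip 1 2556 top y -90.3 world z 0.1492 x in/out [19.4 28.6] z [-4.9 16.7]
t 6.2 p [0.5091 0.2423 0.0588] F [0.4 0.5 0.9] open 60.1 q [ 0.4  -0.05  1.85 -0.    1.35 -0.54]
yaw 0.9368 tilt y [ 8.e-04  2.e-04 -1.e+00]
slide cm [ 0.05 -6.12 -0.04] turn [ 0.0006 -0.0002  0.0006]
```

The grip is held at 60.1 mm. I lift straight up.

Call:
arm_command(grip=[5.9, 5.9, 5.9, 5.9, 5.9], slide=[[0, -0.5, 0], [0, -2.0, 0], [0, -3.0, 0], [0, -3.0, 0], [0, -2.0, 0]], turn=[[0, 0, 0], [0, 0, 0], [0, 0, 0], [0, 0, 0], [0, 0, 0]])

```text
clock: 6.82
ee_pos: [0.5084, 0.2421, 0.1696]
ee_rot: [0.631, 0.319, -0.319, -0.631]
force: [-0.4, 0.0, -2.3]
opening: 0.0586
```

```bash
python3 -c "
from h import *
s,X,T=toolpts(); redtops(s,X,T); print(proj(s,[0,0,0],True)) 
# dark/steel things in tool coords along axis
k=(abs(T[...,0])<30)&(T[...,2]>-20)&(T[...,2]<20)&(T[...,1]>-60)&(T[...,1]<80)
for lo in range(-60,80,10):
    B=T[k&(T[...,1]>=lo)&(T[...,1]<lo+10)]; 
    if len(B): print(lo,len(B),np.percentile(B[:,0],[2,50,98]).round(1),np.percentile(B[:,2],[2,50,98]).round(1))
plan((.652,.008,.16),2.22,9)
cv2.imwrite('pics/lift.png',s['img'][:,:,::-1])
"
```

```text
grip -1 2440 top y -89.0 world z 0.2587 x in/out [-25.8 -17.9] z [-4.2 16.7]
grip 1 2552 top y -89.6 world z 0.2592 x in/out [19.6 27.8] z [-4.9 16.7]
[[-45.26175846  27.17914682]]
-60 864 [-29.6 -21.5  29.3] [-5.6  7.1 10.6]
-50 706 [-29.5 -21.5  29.3] [-5.4  7.  10.5]
-40 942 [-27.6 -16.   29.1] [-7.1  5.3  8.5]
-30 1677 [-22.8   0.8  27. ] [-7.9  2.9  8.8]
-20 3800 [-24.3   3.1  26.8] [-10.9   6.7  12.9]
-10 753 [-24.5   1.8  26.9] [10.7 11.6 13.9]
0 1 [8.3 8.3 8.3] [11. 11. 11.]
20 41 [-5.  -2.1  7.6] [2.6 3.1 3.5]
30 76 [-5.2  4.3  7.8] [0.9 3.2 3.8]
40 41 [-4.9 -1.8  6.9] [-1.9  3.1  3.5]
t 6.88 p [0.5091 0.2424 0.1722] yaw 0.9369 F [-0.1 -1.   2.3] open 59.0 q6 -0.54
slides [[-1.2, 0.1, -2.8], [-1.5, 0.1, -2.6], [-1.9, 0.1, -2.4], [-2.2, 0.1, -2.1], [-2.5, 0.1, -1.7], [-2.7, 0.1, -1.4], [-2.9, 0.1, -1.0], [-3.0, 0.1, -0.6], [-3.0, 0.1, -0.1]] turn -0.1426 level [ 0.0015 -0.      0.0021]
```

View pics/lift.png

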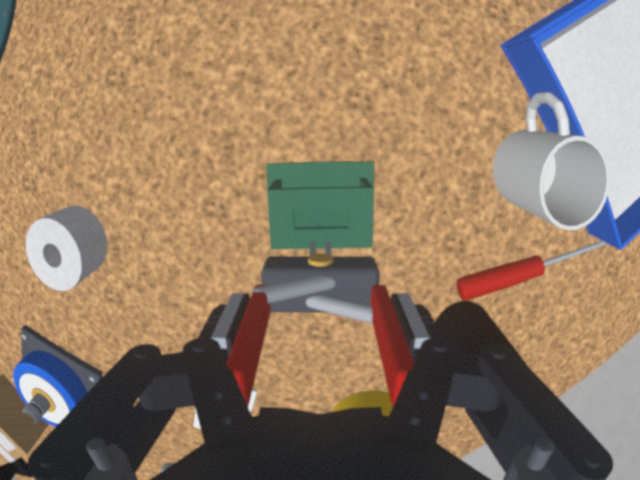

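The pliers are up, with blades visible below the block at (320,246). The tips come out at tool y ≈ +46 mm, x ≈ +1.2, z ≈ 0. I move over the ring with yaw 2.212, which puts the camera on the ring's back side.

Call:
arm_command(grip=[5.9, 5.9, 5.9, 5.9, 5.9], slide=[[-1.2, 0.0, -2.8], [-1.5, 0.0, -2.6], [-1.9, 0.0, -2.4], [-2.2, 0.0, -2.1], [-2.5, 0.0, -1.7]], turn=[[0.001, -0.143, 0.002], [0, -0.143, 0], [0, -0.143, 0], [0, -0.143, 0], [0, -0.143, 0]])

```text
clock: 7.5
ee_pos: [0.5904, 0.1113, 0.1728]
ee_rot: [0.473, 0.526, -0.525, -0.473]
force: [-0.6, -0.6, -1.2]
opening: 0.0592
```

```bash
python3 -c "
from h import *
plan((.6529,.0072,.165),2.212,4)"
```

```text
t 7.5 p [0.5904 0.1113 0.1728] yaw 1.6766 F [-0.6 -0.6 -1.2] open 59.2 q6 -1.53
slides [[-2.8, 0.2, -1.3], [-2.9, 0.2, -0.9], [-3.0, 0.2, -0.5], [-3.0, 0.2, -0.1]] turn -0.1338 level [ 0.0008 -0.      0.0002]
```

Call:
arm_command(grip=[5.9, 5.9, 5.9, 5.9, 5.9], slide=[[-2.8, 0.2, -1.3], [-2.9, 0.2, -0.9], [-3.0, 0.2, -0.5], [-3.0, 0.2, -0.1], [0, 0, 0]], turn=[[0, -0.134, 0], [0, -0.134, 0], [0, -0.134, 0], [0, -0.134, 0], [0, 0, 0]])

```text
clock: 8.12
ee_pos: [0.6554, 0.002, 0.1623]
ee_rot: [-0.31, -0.635, 0.635, 0.312]
force: [0.3, 0.3, -0.8]
opening: 0.059
```

```bash
python3 -c "
from h import *
s,X,T=toolpts(); redtops(s,X,T); go((.6529,.0072,.165),2.212); np.savez('wr2.npz',**s)
k=(abs(T[...,0])<20)&(abs(T[...,2])<15)&(T[...,1]>10)&(T[...,1]<60)
for lo in range(10,60,5):
    B=T[k&(T[...,1]>=lo)&(T[...,1]<lo+5)]; 
    if len(B): print(lo,len(B),np.percentile(B[:,0],[2,50,98]).round(1),np.percentile(B[:,2],[2,50,98]).round(1))
a=rect(s,.6378,-.0026,.038,.641); cv2.imwrite('pics/wr2.png',np.hstack([a,s['img'][110:390,180:460][:, :, :]] if 0 else [a,cv2.resize(s['img'][140:340,220:420],(400,400))])[:,:,::-1])
"
```

```text
grip -1 2477 top y -89.1 world z 0.2513 x in/out [-27.5 -19. ] z [-5.2 15.9]
grip 1 2572 top y -89.5 world z 0.2518 x in/out [18.4 26.9] z [-5.5 15.9]
t 8.18 p [0.655  0.0029 0.1625] F [-1.1 -0.2 -0.8] open 59.0 q [-0.03  0.09  1.53  0.    1.52 -2.26]
yaw 2.2289 tilt y [-2.3e-03  4.0e-04 -1.0e+00]
slide cm [ 0.47 -0.25 -0.1 ] turn [-0.0016  0.0169  0.0018]
20 8 [-6.5 -1.2  5.9] [2.1 2.4 2.6]
25 31 [-6.6 -3.7  6.1] [1.9 2.3 2.6]
30 52 [-6.8  2.7  6.2] [0.6 2.3 2.9]
35 24 [-6.7  2.7  5.1] [-0.4  2.3  2.8]
40 34 [-6.5 -3.4  5.3] [-2.3  2.2  2.8]
45 9 [-6.4 -3.4  4.6] [1.9 2.2 2.3]
```

The viewer's picture limit is reached (12 used), so I go on numerically. I'll measure ring and jaws from the colour and range data.

```bash
cat >> h.py <<'E'
def ringpts(s,X,zlo,zhi,c,rad=.05):
    i=s["img"].astype(int); m=(i[:,:,0]-i[:,:,2]>35)&(X[...,2]>zlo)&(X[...,2]<zhi)&(np.hypot(X[...,0]-c[0],X[...,1]-c[1])<rad); return m
E
python3 - <<'E'
from h import *
s=dict(np.load('wr2.npz')); X=cloud(s,True); c=(.6378,-.0026)
m=ringpts(s,X,.030,.046,c); v,u=np.nonzero(m); Q=plane(s,np.c_[u,v],.038,True)[:,:2]
print(len(Q),X[m][:,2].mean(), 'range-vs-plane',(X[m][:,:2]-Q).mean(0))
for a in (.60,.62,.641,.66,.68):
    U=np.array([np.cos(a),np.sin(a)]);V=np.array([-U[1],U[0]]); A=(Q-c)@U*1000;B=(Q-c)@V*1000
    e=(A>16)&(A<29); hi=e&(B>0); lo=e&(B<0)
    print(a,'ears slope',np.polyfit(A[hi],B[hi],1).round(3),np.polyfit(A[lo],B[lo],1).round(3),'A',A.min().round(1),A.max().round(1),'arc B',B[abs(A)<4].min().round(1),B[abs(A)<4].max().round(1),'tip B hi/lo',B[hi].mean().round(1),B[lo].mean().round(1))
i=s['img'].astype(int); k=(i.max(2)<70)&(np.hypot(X[...,0]-c[0],X[...,1]-c[1])<.014)&(X[...,2]<.06); h,_=hull(k); print('pin',circ(plane(s,h,.04,True)))
a=.641;U=np.array([np.cos(a),np.sin(a)]);V=np.array([-U[1],U[0]]);A=(Q-c)@U*1000;B=(Q-c)@V*1000
for lo in range(-24,36,4):
    g=(A>=lo)&(A<lo+4); b=B[g]; print(lo,g.sum(),(b[b<0].min().round(1),b[b<0].max().round(1)) if (b<0).any() else '',(b[b>0].min().round(1),b[b>0].max().round(1)) if (b>0).any() else '')
E
```

```text
904 0.03765847946506409 range-vs-plane [5.27946422e-05 5.29438471e-05]
0.6 ears slope [-0.127 15.655] [  0.272 -17.749] A -22.5 32.9 arc B -18.1 16.8 tip B hi/lo 12.8 -11.6
0.62 ears slope [-0.172 16.24 ] [  0.254 -17.722] A -22.6 32.7 arc B -18.0 16.7 tip B hi/lo 12.4 -12.1
0.641 ears slope [-0.19 16.23] [  0.232 -17.7  ] A -22.6 32.5 arc B -17.9 16.7 tip B hi/lo 12.0 -12.5
0.66 ears slope [-0.207 16.225] [  0.204 -17.4  ] A -22.5 32.3 arc B -17.9 16.6 tip B hi/lo 11.5 -12.8
0.68 ears slope [-0.237 16.52 ] [  0.186 -17.396] A -22.6 32.5 arc B -18.0 16.5 tip B hi/lo 11.2 -13.2
pin (array([ 0.63796648, -0.00371373,  0.00465239]), np.float64(0.00023928721648189928))
-24 37 (np.float64(-5.2), np.float64(-0.3)) (np.float64(0.4), np.float64(5.3))
-20 104 (np.float64(-11.6), np.float64(-0.3)) (np.float64(0.5), np.float64(10.3))
-16 88 (np.float64(-14.7), np.float64(-4.3)) (np.float64(4.6), np.float64(13.7))
-12 65 (np.float64(-16.3), np.float64(-9.9)) (np.float64(8.8), np.float64(15.4))
-8 55 (np.float64(-17.9), np.float64(-13.0)) (np.float64(11.3), np.float64(16.4))
-4 54 (np.float64(-17.9), np.float64(-13.8)) (np.float64(12.3), np.float64(16.5))
0 55 (np.float64(-17.9), np.float64(-13.7)) (np.float64(12.5), np.float64(16.7))
4 61 (np.float64(-17.0), np.float64(-12.0)) (np.float64(10.2), np.float64(16.0))
8 63 (np.float64(-16.1), np.float64(-9.5)) (np.float64(8.7), np.float64(15.2))
12 84 (np.float64(-16.9), np.float64(-8.7)) (np.float64(7.9), np.float64(16.2))
16 60 (np.float64(-16.1), np.float64(-11.0)) (np.float64(10.5), np.float64(15.5))
20 51 (np.float64(-14.4), np.float64(-10.1)) (np.float64(9.8), np.float64(14.8))
24 54 (np.float64(-14.3), np.float64(-9.3)) (np.float64(9.1), np.float64(14.1))
28 62 (np.float64(-13.4), np.float64(-3.3)) (np.float64(7.6), np.float64(12.7))
32 11 (np.float64(-11.7), np.float64(-8.3)) (np.float64(8.5), np.float64(12.7))
```

Ring: centre (0.6382, −0.0031), yaw 0.652, with symmetric ears, so the gap is at (0.6525, 0.0078). The jaws are 5.8 mm short along tool x. I shift, then lower to just above the ring and recheck.

Call:
arm_command(grip=[5.9, 5.9, 5.9, 5.9, 5.9], slide=[[0.58, 0, 0], [0, 2.0, 0], [0, 2.5, 0], [0, 1.8, 0], [0, 0, 0]], turn=[[-0.001, 0.006, 0.002], [0, 0, 0], [0, 0, 0], [0, 0, 0], [0, 0, 0]])

```text
clock: 8.8
ee_pos: [0.6492, 0.0109, 0.0946]
ee_rot: [-0.314, -0.633, 0.634, 0.314]
force: [0.7, 0.1, -1.0]
opening: 0.0591
```

```bash
cat > chk.py <<'E'
from h import *
def chk(zr,c,a=.652):
    s,X,T=toolpts(); o=monitor.get_obs(); go((.6525,.0078,.077),a+np.pi/2)
    i=s["img"].astype(int); gray=(i.max(2)-i.min(2)<30)
    k=(abs(T[...,0])<30)&(abs(T[...,2])<9)&(T[...,1]>15)&(T[...,1]<47)&(X[...,2]>.03)&gray
    B=T[k]; W=X[k]; f=(B[:,2]>np.percentile(B[:,2],60)-1.5)
    print("jaw n",len(B),"tool x",np.percentile(B[f,0],[2,50,98]).round(1),"front z",np.median(B[f,2]).round(1),"y",np.percentile(B[f,1],[2,98]).round(1),"x mid L/R",[np.median(B[f&(sg*B[:,0]>0),0]).round(1) for sg in(-1,1)])
    m=ringpts(s,X,zr-.004,zr+.009,c); v,u=np.nonzero(m); Q=plane(s,np.c_[u,v],zr+.004,True)[:,:2]
    U=np.array([np.cos(a),np.sin(a)]);V=np.array([-U[1],U[0]]);A=(Q-c)@U*1000;Bq=(Q-c)@V*1000
    print("ring n",len(Q),"z",X[m][:,2].mean().round(4) if len(Q) else "", "A",np.percentile(A,[0,100]).round(1),"B",np.percentile(Bq,[0,100]).round(1))
    np.savez("last.npz",**s); return s,X,T,A,Bq
E
python3 - <<'E'
from chk import *
s,X,T,A,B=chk(.034,np.array([.6382,-.0031]))
R=Rot.from_quat(monitor.get_obs()["ee_rot"])
for lo in range(-24,36,6):
    g=(A>=lo)&(A<lo+6);b=B[g]; print(lo,g.sum(),[(q.min().round(1),q.max().round(1)) for q in(b[b<0],b[b>0]) if len(q)])
redtops(s,X,T)
E
```

```text
t 8.85 p [0.6496 0.0109 0.0958] F [ 0.6 -0.4 -0.5] open 59.4 q [-0.02  0.11  1.62 -0.    1.41 -2.24]
yaw 2.2214 tilt y [-2.e-04 -1.e-04 -1.e+00]
slide cm [-0.42  1.88 -0.04] turn [-0.0003 -0.0014  0.    ]
jaw n 146 tool x [-6.8 -3.8  5.4] front z 2.3 y [24.8 45.6] x mid L/R [np.float64(-5.2), np.float64(4.0)]
ring n 1288 z 0.0377 A [-23.   27.8] B [-17.6  17.8]
-24 132 [(np.float64(-8.3), np.float64(-0.1)), (np.float64(0.5), np.float64(8.7))]
-18 240 [(np.float64(-14.1), np.float64(-0.1)), (np.float64(0.5), np.float64(14.4))]
-12 139 [(np.float64(-16.8), np.float64(-9.7)), (np.float64(10.0), np.float64(17.0))]
-6 129 [(np.float64(-17.6), np.float64(-13.0)), (np.float64(13.2), np.float64(17.7))]
0 136 [(np.float64(-17.6), np.float64(-11.9)), (np.float64(12.6), np.float64(17.8))]
6 168 [(np.float64(-16.5), np.float64(-8.1)), (np.float64(8.8), np.float64(16.5))]
12 162 [(np.float64(-16.0), np.float64(-8.1)), (np.float64(8.8), np.float64(16.6))]
18 118 [(np.float64(-14.9), np.float64(-9.6)), (np.float64(10.8), np.float64(15.4))]
24 64 [(np.float64(-13.7), np.float64(-8.4)), (np.float64(12.1), np.float64(14.1))]
30 0 []
grip -1 2486 top y -89.1 world z 0.1837 x in/out [-27.5 -18.9] z [-5.5 16.1]
grip 1 2589 top y -89.7 world z 0.1843 x in/out [18.3 26.7] z [-5.3 16. ]
```

Call:
arm_command(grip=[6.0, 6.0, 6.0], slide=[[-0.33, 0.3, 0.08], [0, 0, 0], [0, 0, 0]], turn=[[0, 0, 0], [0, 0, 0], [0, 0, 0]])

```text
clock: 9.22
ee_pos: [0.652, 0.0075, 0.0946]
ee_rot: [0.315, 0.634, -0.633, -0.313]
force: [0.6, 0.2, -1.1]
opening: 0.0603
```

```bash
cat >> chk.py <<'E'
def jaws(s,X,c,a,zlo,zhi,cen=18,w=25):
    "jaw points in ring frame (mm) between heights"
    U=np.array([np.cos(a),np.sin(a)]);V=np.array([-U[1],U[0]]); D=X[...,:2]-c; A=D@U*1000;B=D@V*1000
    i=s["img"].astype(int); k=(i.max(2)-i.min(2)<30)&(abs(A-cen)<8)&(abs(B)<w)&(X[...,2]>zlo)&(X[...,2]<zhi)
    if k.sum()<5: print("few",k.sum()); return
    f=k&(A<np.median(A[k])+2); b=B[f]; print("jaws n",k.sum(),"front A",np.median(A[f]).round(1),"B",np.percentile(b,[2,98]).round(1),"zmin",X[k][:,2].min().round(4))
    for lo in np.arange(-w,w,2.5):
        g=f&(B>=lo)&(B<lo+2.5)
        if g.sum()>2: print("   B",lo,g.sum(),"A",np.median(A[g]).round(1),"z",X[g][:,2].min().round(4))
E
python3 - <<'E'
from chk import *
c=np.array([.6382,-.0031])
s,X,T,A,B=chk(.034,c); jaws(s,X,c,.652,.044,.075)
g=abs(A)<6; print(B[g].min(),B[g].max()); g=(A>18)&(A<26); print(B[g&(B<0)].mean(),B[g&(B>0)].mean())
E
```

```text
t 9.28 p [0.652  0.0074 0.0946] F [ 0.6  0.7 -1.1] open 59.8 q [-0.03  0.11  1.62 -0.    1.41 -2.25]
yaw 2.2212 tilt y [ 2.5e-03 -3.0e-04 -1.0e+00]
slide cm [-0.    1.76 -0.06] turn [ 0.0018 -0.0016 -0.0018]
jaw n 132 tool x [-6.4 -3.3  5.1] front z 2.3 y [23.8 46. ] x mid L/R [np.float64(-4.8), np.float64(3.8)]
ring n 1368 z 0.0378 A [-23.2  28.2] B [-17.7  17.7]
jaws n 132 front A 15.1 B [-6.4  5. ] zmin 0.0482
   B -7.5 33 A 15.0 z 0.0493
   B -5.0 39 A 15.0 z 0.0482
   B 2.5 56 A 15.2 z 0.0486
   B 5.0 4 A 15.0 z 0.0536
-17.71289295778552 17.659141236384755
-12.183692434719104 12.51875184299318
```

Jaw midpoint is within 0.8 mm of the gap centre. I descend so the tips sit about 4 mm under the ring.

Call:
arm_command(grip=[6.0, 6.0, 6.0, 6.0], slide=[[0.08, 0.0, 0.05], [0, 0.8, 0], [0, 1.0, 0], [0, 0, 0]], turn=[[0.002, 0, -0.002], [0, 0, 0], [0, 0, 0], [0, 0, 0]])

```text
clock: 9.78
ee_pos: [0.6509, 0.0078, 0.0752]
ee_rot: [-0.314, -0.633, 0.634, 0.314]
force: [0.5, 0.3, -1.2]
opening: 0.06
```

Run:
```python
from chk import *
c=np.array([.6382,-.0031])
s,X,T,A,B=chk(.034,c); jaws(s,X,c,.652,.039,.075)
g=abs(A)<6; print(B[g].min(),B[g].max()); g=(A>18)&(A<26); print(B[g&(B<0)].mean(),B[g&(B>0)].mean())
```

```text
t 9.82 p [0.6511 0.0078 0.0757] F [-0.1 -0.6 -1.4] open 60.1 q [-0.03  0.12  1.64  0.    1.38 -2.25]
yaw 2.2212 tilt y [-1.e-04  1.e-04 -1.e+00]
slide cm [-0.09 -0.13 -0.11] turn [-0.     -0.0016  0.0002]
jaw n 425 tool x [-29.1   0.3  27.8] front z 7.8 y [40.1 42.7] x mid L/R [np.float64(-18.0), np.float64(17.7)]
ring n 1382 z 0.0377 A [-23.6  20. ] B [-17.6  17.9]
jaws n 76 front A 14.4 B [-5.2  6.1] zmin 0.0394
   B -7.5 5 A 14.2 z 0.0395
   B -5.0 29 A 14.5 z 0.0396
   B -2.5 6 A 14.3 z 0.0416
   B 2.5 20 A 14.5 z 0.0403
   B 5.0 16 A 14.4 z 0.0394
-17.639681170776658 17.943919818934702
-12.656426840351294 13.244761636451031
```

In the gap, no contact force, jaws centred. I squeeze in stages and watch how far the pliers sink with the pad swing.

Call:
arm_command(grip=[5.5, 5.0, 4.8, 4.8], slide=[[0, 0, 0], [0, 0, 0], [0, 0, 0], [0, 0, 0]], turn=[[0, 0, 0], [0, 0, 0], [0, 0, 0], [0, 0, 0]])

```text
clock: 10.32
ee_pos: [0.6514, 0.0078, 0.0764]
ee_rot: [0.314, 0.634, -0.633, -0.314]
force: [-0.2, 1.1, -1.2]
opening: 0.0484
```

Run:
```python
from chk import *
c=np.array([.6382,-.0031])
s,X,T,A,B=chk(.034,c); jaws(s,X,c,.652,.040,.075)
redtops(s,X,T)
i=s["img"].astype(int); k=(abs(T[...,0])<10)&(T[...,2]>0)&(T[...,2]<14)&(T[...,1]>-40)&(T[...,1]<10)&(i.max(2)<110); print("block top/front y",np.percentile(T[k][:,1],[2,98]))
g=abs(A)<6; print(B[g].min(),B[g].max()); g=(A>14)&(A<20); print(B[g&(B<0)].mean(),B[g&(B>0)].mean())
```

```text
t 10.38 p [0.6515 0.0078 0.0765] F [-0.3 -0.2 -2.2] open 48.0 q [-0.03  0.12  1.64  0.    1.38 -2.25]
yaw 2.2212 tilt y [ 9.e-04  1.e-04 -1.e+00]
slide cm [-0.07 -0.05 -0.08] turn [ 0.0007 -0.0016 -0.0005]
jaw n 354 tool x [-28.5   0.9  27.9] front z 7.9 y [41. 44.] x mid L/R [np.float64(-11.0), np.float64(17.5)]
ring n 1356 z 0.0377 A [-22.9  20.3] B [-18.1  18.3]
jaws n 81 front A 14.9 B [-11.   11.6] zmin 0.0403
   B -12.5 15 A 14.8 z 0.0405
   B -10.0 26 A 14.8 z 0.0408
   B 7.5 15 A 14.9 z 0.0407
   B 10.0 24 A 14.9 z 0.0408
grip -1 2512 top y -86.7 world z 0.1631 x in/out [-22.5 -16.7] z [-6.9 15.8]
grip 1 2610 top y -86.9 world z 0.1633 x in/out [16.1 21.8] z [-6.8 15.8]
block top/front y [-16.54556715  -0.44119923]
-18.12766989211206 18.264825768989216
-13.762267857329846 14.318130494766734
```

Call:
arm_command(grip=[4.4, 4.0, 3.6, 3.2, 3.2], slide=[[0, -0.05, 0], [0, -0.05, 0], [0, -0.05, 0], [0, 0, 0], [0, 0, 0]], turn=[[0, 0, 0], [0, 0, 0], [0, 0, 0], [0, 0, 0], [0, 0, 0]])

```text
clock: 11.0
ee_pos: [0.6515, 0.0077, 0.0783]
ee_rot: [0.314, 0.634, -0.633, -0.314]
force: [0.1, 0.5, -1.1]
opening: 0.0325
```

```bash
cat >> chk.py <<'E'
def prof(A,B):
    for lo in range(-30,36,6):
        g=(A>=lo)&(A<lo+6);b=B[g]; print(" A",lo,g.sum(),[(q.min().round(1),q.max().round(1)) for q in(b[b<0],b[b>0]) if len(q)])
E
python3 - <<'E'
from chk import *
c=np.array([.6382,-.0031])
s,X,T,A,B=chk(.034,c); jaws(s,X,c,.652,.040,.075)
redtops(s,X,T); prof(A,B)
E
```

```text
t 11.05 p [0.6515 0.0078 0.0783] F [-0.1 -0.9  0.2] open 32.6 q [-0.03  0.12  1.63  0.    1.38 -2.25]
yaw 2.2212 tilt y [ 0.0011 -0.     -1.    ]
slide cm [-0.06  0.13 -0.08] turn [ 0.0008 -0.0016 -0.0007]
jaw n 354 tool x [-28.8  -0.6  28.1] front z 7.9 y [42.9 45.7] x mid L/R [np.float64(-11.7), np.float64(11.4)]
ring n 1329 z 0.0378 A [-20.2  19.7] B [-23.1  23.6]
jaws n 85 front A 14.8 B [-18.3  18.8] zmin 0.0402
   B -20.0 12 A 14.8 z 0.0414
   B -17.5 28 A 14.8 z 0.0402
   B 15.0 23 A 14.8 z 0.0406
   B 17.5 16 A 15.1 z 0.0406
grip -1 2406 top y -83.9 world z 0.1621 x in/out [-16.8 -10.4] z [-6.9 15. ]
grip 1 2475 top y -83.7 world z 0.1619 x in/out [ 9.9 16.2] z [-7.   8.2]
 A -30 0 []
 A -24 41 [(np.float64(-5.5), np.float64(-0.3)), (np.float64(0.3), np.float64(5.6))]
 A -18 361 [(np.float64(-15.1), np.float64(-0.3)), (np.float64(0.3), np.float64(15.7))]
 A -12 209 [(np.float64(-19.4), np.float64(-8.6)), (np.float64(9.2), np.float64(19.9))]
 A -6 158 [(np.float64(-21.3), np.float64(-15.2)), (np.float64(15.8), np.float64(21.9))]
 A 0 142 [(np.float64(-21.5), np.float64(-17.1)), (np.float64(17.7), np.float64(22.0))]
 A 6 203 [(np.float64(-22.9), np.float64(-15.0)), (np.float64(15.5), np.float64(23.4))]
 A 12 188 [(np.float64(-23.1), np.float64(-15.0)), (np.float64(15.5), np.float64(23.6))]
 A 18 27 [(np.float64(-22.6), np.float64(-20.1)), (np.float64(20.5), np.float64(23.0))]
 A 24 0 []
 A 30 0 []
```

Fully squeezed: grips 33 mm across, jaws ±18.5 mm, ring inner arc ±17.4 mm. I lift straight up.

Call:
arm_command(grip=[3.2, 3.2, 3.2, 3.2, 3.2], slide=[[0, -0.3, 0], [0, -0.8, 0], [0, -1.5, 0], [0, -1.5, 0], [0, 0, 0]], turn=[[0, 0, 0], [0, 0, 0], [0, 0, 0], [0, 0, 0], [0, 0, 0]])

```text
clock: 11.68
ee_pos: [0.6518, 0.0078, 0.1232]
ee_rot: [0.315, 0.634, -0.633, -0.313]
force: [-0.4, 0.2, -1.7]
opening: 0.0325
```

```bash
cat >> chk.py <<'E'
def ringfit(s,X,T):
    "ring in tool frame (mm): copper points near tips; level plane + circle of outer/inner arcs"
    i=s["img"].astype(int); m=(i[:,:,0]-i[:,:,2]>35)&(abs(T[...,0])<30)&(T[...,2]>-8)&(T[...,2]<50)&(T[...,1]>20)&(T[...,1]<60)
    n,l,st,_=cv2.connectedComponentsWithStats(m.astype(np.uint8)); m=l==1+np.argmax(st[1:,4])
    P=T[m]; y0=np.median(P[:,1]); k=abs(P[:,1]-y0)<4; C=np.c_[P[k][:,[0,2]],np.ones(k.sum())]; co=np.linalg.lstsq(C,P[k][:,1],rcond=None)[0]
    print("ring n",m.sum(),"plane y at x=0,z=18:",(co[1]*18+co[2]).round(2),"slopes x,z",co[:2].round(4),"world z",np.median(X[m][:,2]).round(4))
    # back projection to that plane is range; inner contour = hole: per-angle inner/outer radii
    Q=P[k][:,[0,2]]; arc=Q[Q[:,1]>14]
    r,_=circ(np.c_[arc/1000,arc[:,0]*0]); c=r[:2]*1000
    for _ in range(4):
        d=arc-c; th=np.arctan2(d[:,1],d[:,0]); rr=np.hypot(*d.T); b=np.digitize(th,np.linspace(-.3,np.pi+.3,25)); I=[];O=[]
        for j in range(25):
            g=b==j
            if g.sum()>5: I.append(arc[g][np.argmin(rr[g])]); O.append(arc[g][np.argmax(rr[g])])
        ri,ei=circ(np.c_[np.array(I)/1000,np.zeros(len(I))]); ro,eo=circ(np.c_[np.array(O)/1000,np.zeros(len(O))]); c=(ri[:2]+ro[:2])*500
    print("inner circ mm",(ri*1000).round(1),(ei*1000).round(2),"outer",(ro*1000).round(1),(eo*1000).round(2),"x span",Q[:,0].min().round(1),Q[:,0].max().round(1),"z max",Q[:,1].max().round(1))
    return ri,ro
E
python3 - <<'E'
from chk import *
s,X,T=toolpts(); go((.6515,.0078,.17),2.2212); redtops(s,X,T); ringfit(s,X,T); np.savez("lift2.npz",**s)
E
```

```text
t 11.72 p [0.6515 0.0079 0.1223] F [ 0.6  0.7 -1.3] open 32.8 q [-0.03  0.1   1.59  0.    1.45 -2.25]
yaw 2.2212 tilt y [ 1.3e-03  1.0e-04 -1.0e+00]
slide cm [-0.01 -4.77 -0.  ] turn [ 0.0011 -0.     -0.0007]
grip -1 2407 top y -83.8 world z 0.207 x in/out [-16.7 -10.5] z [-6.9 15.1]
grip 1 2461 top y -83.6 world z 0.2068 x in/out [ 9.9 16.2] z [-7.   7.2]
ring n 1342 plane y at x=0,z=18: 40.78 slopes x,z [0.0014 0.02  ] world z 0.0824
inner circ mm [-0.3 13.5 17.7] 0.44 outer [-0.3 14.4 21.8] 0.24 x span -23.8 23.2 z max 36.9
```

```bash
cat >> chk.py <<'E'
def inscribed(s,X,T):
    i=s["img"].astype(int); m=(i[:,:,0]-i[:,:,2]>35)&(abs(T[...,0])<30)&(T[...,2]>-15)&(T[...,2]<50)&(T[...,1]>20)&(T[...,1]<60)
    n,l,st,_=cv2.connectedComponentsWithStats(m.astype(np.uint8)); m=l==1+np.argmax(st[1:,4]); P=T[m]; P=P[abs(P[:,1]-np.median(P[:,1]))<5][:,[0,2]]
    gx,gz=np.meshgrid(np.arange(-5,5,.25),np.arange(8,22,.25)); G=np.c_[gx.ravel(),gz.ravel()]
    from scipy.spatial import cKDTree
    d,_=cKDTree(P).query(G,k=3); d=d[:,2]; b=d.argmax(); top=G[d>d[b]-.3]; print("inscribed centre",G[b],"r",d[b].round(2),"near-opt mean",top.mean(0).round(2),top.min(0),top.max(0))
    for z in range(12,20): g=abs(G[:,1]-z)<.01; print("  z",z,"r",d[g].max().round(1),"at x",G[g][d[g].argmax(),0])
E
python3 - <<'E'
from chk import *
for f,zt,p,q in (("lift2.npz",.0824,None,None),):
    s=dict(np.load(f)); X=cloud(s,True); o=monitor.get_obs(); T=Rot.from_quat(o['ee_rot']).inv().apply((X-o['ee_pos']).reshape(-1,3)).reshape(X.shape)*1000
    inscribed(s,X,T)
# tilt baseline: ring flat on nest, before lifting (last.npz)
s=dict(np.load("last.npz")); X=cloud(s,True); m=ringpts(s,X,.032,.044,(.6382,-.0031)); P=X[m]; t=(P[:,:2]-[.6382,-.0031])@np.array([.795,.607]); print("nest slope along U",np.polyfit(t,P[:,2],1)[0], "along V",np.polyfit((P[:,:2]-[.6382,-.0031])@np.array([-.607,.795]),P[:,2],1)[0])
s=dict(np.load("lift2.npz")); X=cloud(s,True); m=ringpts(s,X,.074,.09,(.6395,-.0021)); P=X[m]; t=(P[:,:2]-[.6382,-.0031])@np.array([.795,.607]); print("lifted",np.polyfit(t,P[:,2],1)[0],np.polyfit((P[:,:2]-[.6382,-.0031])@np.array([-.607,.795]),P[:,2],1)[0])
plan((.4871,-.2195,.20),1.9,6)
E
```

```text
inscribed centre [-0.5  12.75] r 16.91 near-opt mean [-0.59 12.53] [-1.   11.75] [ 0. 13.]
  z 12 r 16.7 at x -0.5
  z 13 r 16.7 at x -0.75
  z 14 r 15.8 at x 1.0
  z 15 r 14.9 at x -2.75
  z 16 r 14.0 at x -3.0
  z 17 r 13.1 at x -3.25
  z 18 r 12.2 at x -3.75
  z 19 r 11.3 at x -4.0
nest slope along U 0.005366203482429863 along V -0.0012810636400919996
lifted 0.0225459165204991 -0.00236640560999699
t 11.72 p [0.6515 0.0079 0.1223] yaw 2.2212 F [ 0.6  0.7 -1.3] open 32.8 q6 -2.25
slides [[-1.4, -1.3, 4.5], [-1.6, -1.3, 4.4], [-1.8, -1.3, 4.3], [-2.1, -1.3, 4.2], [-2.3, -1.3, 4.1], [-2.5, -1.3, 4.0]] turn 0.0535 level [ 0.0011  0.     -0.0007]
```

The ring came up fully spread with no slip. The largest inscribed circle is 16.9 mm, centred at tool (−0.5, 12.7) mm, and the outer fit centre is at 14.4. The back sags by about 1°, so I'll trim that. Next I go to above the axle at a safe height.

Call:
arm_command(grip=[3.2, 3.2, 3.2, 3.2], slide=[[0, -1.5, 0], [0, -2.5, 0], [0, -2.0, 0], [0, 0, 0]], turn=[[0.008, 0, 0], [0.007, 0, 0], [0, 0, 0], [0, 0, 0]])

```text
clock: 12.22
ee_pos: [0.6516, 0.0082, 0.1851]
ee_rot: [-0.312, -0.629, 0.639, 0.316]
force: [-0.3, -1.0, -1.3]
opening: 0.0326
```

Run:
```python
from chk import *
s,X,T=toolpts(); ringfit(s,X,T); plan((.499,-.2136,.18),2.0,8)
```

```text
ring n 1368 plane y at x=0,z=18: 40.74 slopes x,z [-0.0011  0.0189] world z 0.1447
inner circ mm [-0.3 13.7 17.7] 0.34 outer [-0.3 14.3 21.9] 0.25 x span -23.8 23.1 z max 36.9
t 12.28 p [0.6512 0.0082 0.1839] yaw 2.2211 F [ 0.2  0.5 -2.3] open 32.8 q6 -2.24
slides [[-1.1, 0.0, 3.2], [-1.1, 0.0, 3.2], [-1.2, 0.0, 3.1], [-1.3, 0.0, 3.1], [-1.4, 0.0, 3.1], [-1.5, 0.0, 3.0], [-1.6, 0.0, 3.0], [-1.6, 0.0, 2.9]] turn 0.0276 level [-0.0169  0.      0.0008]
```

Call:
arm_command(grip=[3.2, 3.2, 3.2, 3.2, 3.2], slide=[[-1.1, 0.05, 3.2], [-1.1, 0.05, 3.2], [-1.2, 0.05, 3.1], [-1.3, 0.05, 3.1], [-1.4, 0.05, 3.1]], turn=[[0, 0.028, 0], [0, 0.028, 0], [0, 0.028, 0], [0, 0.028, 0], [0, 0.028, 0]])

```text
clock: 12.9
ee_pos: [0.5512, -0.1321, 0.1778]
ee_rot: [-0.353, -0.603, 0.616, 0.363]
force: [-0.0, -0.4, -1.4]
opening: 0.0322
```

Call:
arm_command(grip=[3.2, 3.2, 3.2, 3.2], slide=[[-1.5, 0.05, 3.0], [-1.6, 0.05, 3.0], [-1.6, 0.05, 2.9], [0, 0, 0]], turn=[[0, 0.028, 0], [0, 0.028, 0], [0, 0.028, 0], [0, 0, 0]])

```text
clock: 13.4
ee_pos: [0.4894, -0.2183, 0.1738]
ee_rot: [-0.378, -0.586, 0.6, 0.391]
force: [-0.7, 1.2, -1.5]
opening: 0.0325
```

```bash
cat >> chk.py <<'E'
def axlefit(s,X,T,g=(.4871,-.2195)):
    "axle centre in tool frame from blue rim (z=.05), brass, all as world planes"
    o=monitor.get_obs(); R=Rot.from_quat(o['ee_rot']); i=s["img"].astype(int); r,gr,b=i[:,:,0],i[:,:,1],i[:,:,2]
    D=np.hypot(X[...,0]-g[0],X[...,1]-g[1]); out=[]
    m=(b>90)&(b-r>40)&(D<.075); P=X[m]; P=P[(P[:,2]>.044)&(P[:,2]<.056)]
    d=P[:,:2]-g; th=np.arctan2(d[:,1],d[:,0]); rr=np.hypot(*d.T); bn=np.digitize(th,np.linspace(-np.pi,np.pi,60)); O=np.array([P[bn==j][np.argmax(rr[bn==j])] for j in range(61) if (bn==j).sum()>3]); I=np.array([P[bn==j][np.argmin(rr[bn==j])] for j in range(61) if (bn==j).sum()>3])
    c,e=circ(O); ci,ei=circ(I); print("rim outer",c.round(4),round(e,4),len(O),"inner",ci.round(4),round(ei,4))
    k=(D<.02)&(X[...,2]>.086)&(X[...,2]<.097); Q=X[k]
    if len(Q)>20:
        h=cv2.convexHull((Q[:,:2]*1e4).astype(np.float32))[:,0]/1e4; print("axle top n",len(Q),"circle",*[np.round(q,4) for q in circ(h)],"z",np.median(Q[:,2]).round(4)); 
    for n,q in(("outer",c),("inner",ci)): print("  tool xz of axis by",n,(R.inv().apply(np.array([q[0],q[1],.074])-o["ee_pos"])*1000).round(1))
E
python3 - <<'E'
from chk import *
s,X,T=toolpts(); ringfit(s,X,T); inscribed(s,X,T); axlefit(s,X,T); np.savez("ax2.npz",**s); plan((.499,-.2136,.18),2.0,1)
E
```

```text
ring n 1326 plane y at x=0,z=18: 40.67 slopes x,z [-0.0008  0.0235] world z 0.1337
inner circ mm [ 0.  13.3 17.7] 0.41 outer [-0.  14.4 21.7] 0.22 x span -23.4 23.5 z max 36.8
inscribed centre [ 0.   12.75] r 17.04 near-opt mean [ 0.   12.64] [-0.25 12.  ] [ 0.25 13.  ]
  z 12 r 16.8 at x 0.0
  z 13 r 17.0 at x 0.0
  z 14 r 16.1 at x -1.25
  z 15 r 15.1 at x -2.0
  z 16 r 14.2 at x -2.25
  z 17 r 13.3 at x -2.5
  z 18 r 12.4 at x -3.0
  z 19 r 11.5 at x -3.25
rim outer [ 0.4869 -0.22    0.0611] 0.0004 44 inner [ 0.4874 -0.2197  0.045 ] 0.0002
axle top n 398 circle [ 0.487  -0.2197  0.0135] 0.0003 z 0.0885
  tool xz of axis by outer [-1.5 99.8  1.1]
  tool xz of axis by inner [-1.5 99.8  0.5]
t 13.45 p [ 0.4899 -0.2176  0.1737] yaw 1.9916 F [-0.2  0.  -1.4] open 32.7 q6 -2.45
slides [[-0.0, -0.6, -1.0]] turn -0.0084 level [-0.026   0.0001  0.005 ]
```

The axle is at (0.487, −0.2197) from three fits that agree, and the ring is level in the world within about 0.3°. I'll work in world coordinates for the centring and a vertical descent.

```bash
cat >> chk.py <<'E'
def cen(zu,rc=(0,13.2),yb=44.7,ax=(.4871,-.2197)):
    "slide (cm) in tool axes to centre ring on axle with underside at zu (None: same height)"
    o=monitor.get_obs(); R=Rot.from_quat(o['ee_rot']); w=o['ee_pos']+R.apply(np.array([rc[0],yb,rc[1]])/1000)
    print("t",round(o["clock"],2),"ring centre/underside world",w.round(4),"err mm",((w[:2]-ax)*1000).round(1),"lateral",(R.inv().apply([ax[0]-w[0],ax[1]-w[1],0])*100).round(2),"down",(R.inv().apply([0,0,(zu or w[2])-w[2]])*100).round(2),"F",o["force"].round(1),"open",o["opening"].round(4))
E
python3 -c "
from chk import *
cen(.072)"
```

```text
Traceback (most recent call last):
  File "chk.py", line 62, in cen
    print("t",round(o["clock"],2),"ring centre/underside world",w.round(4),"err mm",((w[:2]-ax)*1000).round(1),"lateral",(R.inv().apply([ax[0]-w[0],ax[1]-w[1],0])*100).round(2),"down",(R.inv().apply([0,0,(zu or w[2])-w[2]])*100).round(2),"F",o["force"].round(1),"open",o["opening"].round(4))
                                                                                                                                                                                                                                                                             ^^^^^^^^^^^^^^^^^^
AttributeError: 'float' object has no attribute 'round'
```

```bash
sed -i 's/o\["opening"\].round(4)/round(o["opening"],4)/' chk.py; python3 -c "
from chk import *
cen(.072)"
```

```text
t 13.45 ring centre/underside world [ 0.4767 -0.2232  0.1294] err mm [-10.4  -3.5] lateral [-0.1  -0.03 -1.1 ] down [-0.03  5.74 -0.15] F [-0.2  0.  -1.4] open 0.0327
```

Call:
arm_command(grip=[3.2, 3.2, 3.2], slide=[[-0.1, 0, -1.1], [0, 0, 0], [0, 0, 0]], turn=[[-0.002, 0, 0.005], [0, 0, 0], [0, 0, 0]])

```text
clock: 13.82
ee_pos: [0.502, -0.212, 0.1724]
ee_rot: [-0.379, -0.587, 0.601, 0.389]
force: [-0.1, -0.4, -1.9]
opening: 0.0326
```

Run:
```python
from chk import *
cen(.072); s,X,T=toolpts(); cen(.072); ringfit(s,X,T); axlefit(s,X,T); go((.499,-.2136,.18),2.0)
```

```text
t 13.82 ring centre/underside world [ 0.4889 -0.2178  0.128 ] err mm [1.8 1.9] lateral [-0.1   0.01  0.25] down [-0.01  5.6  -0.14] F [-0.1 -0.4 -1.9] open 0.0326
t 13.88 ring centre/underside world [ 0.4889 -0.2178  0.128 ] err mm [1.8 1.9] lateral [-0.1   0.01  0.24] down [-0.01  5.6  -0.14] F [ 0.1  0.7 -2.3] open 0.0325
ring n 1322 plane y at x=0,z=18: 40.69 slopes x,z [-0.0011  0.0231] world z 0.1322
inner circ mm [ 0.  13.3 17.7] 0.47 outer [ 0.  14.4 21.8] 0.23 x span -22.9 22.9 z max 36.8
rim outer [ 0.4864 -0.2202  0.0609] 0.0033 54 inner [ 0.4875 -0.2197  0.045 ] 0.0014
axle top n 212 circle [ 0.4876 -0.2199  0.0131] 0.0007 z 0.089
  tool xz of axis by outer [-1.2 98.8 15.1]
  tool xz of axis by inner [-1.2 98.7 14. ]
t 13.88 p [ 0.502  -0.212   0.1724] F [ 0.1  0.7 -2.3] open 32.5 q [-0.44 -0.15  1.75 -0.02  1.56 -2.43]
yaw 1.9943 tilt y [-0.0226 -0.0091 -0.9997]
slide cm [-0.02 -0.76  0.35] turn [-0.0243 -0.0057  0.0011]
```

Call:
arm_command(grip=[3.2, 3.2, 3.2], slide=[[-0.1, 0, 0.24], [0, 0, 0], [0, 0, 0]], turn=[[0, 0, 0], [0, 0, 0], [0, 0, 0]])

```text
clock: 14.25
ee_pos: [0.5001, -0.2138, 0.1725]
ee_rot: [-0.379, -0.587, 0.601, 0.389]
force: [-0.0, 1.0, -1.6]
opening: 0.0321
```

```bash
cat >> chk.py <<'E'
def clear(s,X,T,ax=(.4872,-.2197)):
    "ring inner clearances about the axle axis, world"
    i=s["img"].astype(int); m=(i[:,:,0]-i[:,:,2]>35)&(T[...,1]>30)&(T[...,1]<56)&(abs(T[...,0])<28)&(T[...,2]<42)&(T[...,2]>-10)&(X[...,2]>.06)
    n,l,st,_=cv2.connectedComponentsWithStats(m.astype(np.uint8)); m=l==1+np.argmax(st[1:,4]); z0=np.median(X[m][:,2]); P=X[m]; P=P[abs(P[:,2]-z0)<.005]
    R=Rot.from_quat(monitor.get_obs()['ee_rot']).as_matrix(); d=(P[:,:2]-ax)*1000; a=d@R[:2,0]; b=d@R[:2,2]; th=np.degrees(np.arctan2(b,a)); r=np.hypot(a,b)
    print("ring top z",z0.round(4),"min radius by angle (0=+x tool,90=back):",{int(t):float(np.sort(r[abs(th-t)<8])[2].round(1)) for t in range(-30,220,20) if (abs(th-t)<8).sum()>4})
E
python3 - <<'E'
from chk import *
s,X,T=toolpts(); cen(.072); clear(s,X,T); axlefit(s,X,T)
E
```

```text
t 14.3 ring centre/underside world [ 0.4871 -0.2197  0.1282] err mm [-0.  0.] lateral [-0. -0.  0.] down [-0.    5.61 -0.14] F [-0.5  0.6 -2.7] open 0.033
ring top z 0.1323 min radius by angle (0=+x tool,90=back): {-30: 17.6, -10: 17.5, 10: 17.7, 30: 18.1, 50: 18.2, 70: 18.3, 90: 16.9, 110: 18.2, 130: 18.1, 150: 17.9, 170: 17.6}
rim outer [ 0.4865 -0.22    0.0609] 0.0033 52 inner [ 0.4875 -0.2197  0.0451] 0.0015
axle top n 266 circle [ 0.4881 -0.2193  0.0128] 0.0006 z 0.089
  tool xz of axis by outer [-0.1 98.9 12.6]
  tool xz of axis by inner [-0.2 98.8 11.5]
```

The clearance map is even (16.9–18.3 mm radius against the axle's 14 mm). I lower to just above the axle top and recheck.

Call:
arm_command(grip=[3.2, 3.2, 3.2, 3.2], slide=[[0, 1.0, -0.02], [0, 1.3, -0.03], [0, 0.6, -0.02], [0, 0, 0]], turn=[[0, 0, 0], [0, 0, 0], [0, 0, 0], [0, 0, 0]])

```text
clock: 14.8
ee_pos: [0.4997, -0.2137, 0.1405]
ee_rot: [-0.378, -0.587, 0.601, 0.389]
force: [-0.7, 0.1, -1.8]
opening: 0.0328
```

Run:
```python
from chk import *
s,X,T=toolpts(); cen(.072); clear(s,X,T); axlefit(s,X,T); go((.5,-.2138,.12),2.0)
```

```text
t 14.85 ring centre/underside world [ 0.4867 -0.2196  0.0965] err mm [-0.4  0.1] lateral [-0.03 -0.   -0.03] down [-0.    2.45 -0.06] F [-0.1 -0.3 -1.5] open 0.0328
ring top z 0.1003 min radius by angle (0=+x tool,90=back): {-30: 17.8, -10: 17.7, 10: 18.0, 30: 18.6, 50: 18.7, 70: 18.8, 90: 17.4, 110: 18.4, 130: 18.1, 150: 17.8, 170: 17.2}
rim outer [ 0.4865 -0.22    0.061 ] 0.0027 46 inner [ 0.4872 -0.2197  0.0449] 0.0002
axle top n 550 circle [ 0.4886 -0.2188  0.0154] 0.0017 z 0.0887
  tool xz of axis by outer [-0.4 67.2 13. ]
  tool xz of axis by inner [-0.4 67.2 12.3]
t 14.85 p [ 0.4998 -0.2138  0.1408] F [-0.1 -0.3 -1.5] open 32.8 q [-0.44 -0.14  1.79 -0.02  1.51 -2.43]
yaw 1.9945 tilt y [-0.0233 -0.0088 -0.9997]
slide cm [-0.02  2.08 -0.07] turn [-0.0248 -0.0055  0.0016]
```

Still centred. I lower the last 2.4 cm.

Call:
arm_command(grip=[3.2, 3.2, 3.2, 3.2, 3.2], slide=[[-0.03, 0.3, -0.02], [0, 0.7, -0.02], [0, 0.7, -0.02], [0, 0.5, -0.01], [0, 0, 0]], turn=[[0, 0, 0], [0, 0, 0], [0, 0, 0], [0, 0, 0], [0, 0, 0]])

```text
clock: 15.48
ee_pos: [0.5002, -0.214, 0.1176]
ee_rot: [-0.379, -0.587, 0.601, 0.389]
force: [0.2, 0.0, -2.2]
opening: 0.0325
```

Run:
```python
from chk import *
s,X,T=toolpts(); cen(.072); clear(s,X,T); axlefit(s,X,T); go((.5,-.2138,.12),2.0); redtops(s,X,T)
```

```text
t 15.53 ring centre/underside world [ 0.4873 -0.2199  0.0735] err mm [ 0.2 -0.2] lateral [0.02 0.   0.01] down [-0.    0.15 -0.  ] F [-0.1  0.5 -2.7] open 0.033
ring top z 0.0774 min radius by angle (0=+x tool,90=back): {-30: 17.1, -10: 17.3, 10: 17.5, 30: 18.0, 50: 18.0, 70: 18.1, 90: 17.1, 110: 18.2, 130: 18.3, 150: 18.1, 170: 17.6}
rim outer [ 0.4867 -0.22    0.061 ] 0.0003 45 inner [ 0.4876 -0.2196  0.0451] 0.0023
axle top n 628 circle [ 0.4904 -0.2189  0.0165] 0.0021 z 0.0886
  tool xz of axis by outer [ 0.1 44.3 13.9]
  tool xz of axis by inner [ 0.2 44.2 12.9]
t 15.53 p [ 0.5003 -0.214   0.1179] F [-0.1  0.5 -2.7] open 33.0 q [-0.44 -0.12  1.81 -0.02  1.47 -2.43]
yaw 1.9945 tilt y [-0.0224 -0.0091 -0.9997]
slide cm [ 0.04 -0.21  0.03] turn [-0.0242 -0.0054  0.001 ]
grip -1 2401 top y -83.9 world z 0.2015 x in/out [-16.4 -10.2] z [-7.  15.3]
grip 1 2453 top y -83.7 world z 0.2013 x in/out [10.2 16.5] z [-7.   9.1]
```

Call:
arm_command(grip=[3.2, 3.2, 3.2, 3.2], slide=[[0.02, 0.16, 0.01], [0, 0, 0], [0, 0, 0], [0, 0, 0]], turn=[[0, 0, 0], [0, 0, 0], [0, 0, 0], [0, 0, 0]])

```text
clock: 16.02
ee_pos: [0.5003, -0.214, 0.1168]
ee_rot: [-0.379, -0.587, 0.601, 0.388]
force: [0.2, 0.3, -1.5]
opening: 0.0326
```

Run:
```python
from chk import *
s,X,T=toolpts(); cen(.072); clear(s,X,T); ringfit(s,X,T); go((.5,-.2138,.12),2.0); redtops(s,X,T)
m=ringpts(s,X,.068,.084,(.4871,-.2197),.035); P=X[m]; R=Rot.from_quat(monitor.get_obs()['ee_rot']).as_matrix(); d=P[:,:2]-[.4871,-.2197]; print("ring slope world along tool z,x",np.polyfit(d@R[:2,2],P[:,2],1)[0].round(4),np.polyfit(d@R[:2,0],P[:,2],1)[0].round(4),len(P))
```

```text
t 16.07 ring centre/underside world [ 0.4873 -0.2199  0.0725] err mm [ 0.2 -0.2] lateral [0.03 0.   0.01] down [-0.    0.05 -0.  ] F [ 0.1 -0.4 -1.9] open 0.0325
ring top z 0.0766 min radius by angle (0=+x tool,90=back): {-30: 17.2, -10: 17.1, 10: 17.4, 30: 17.8, 50: 17.8, 70: 17.9, 90: 16.7, 110: 18.1, 130: 18.2, 150: 18.2, 170: 17.7}
ring n 1368 plane y at x=0,z=18: 40.73 slopes x,z [-0.0016  0.0247] world z 0.0766
inner circ mm [ 0.  13.4 17.7] 0.39 outer [-0.  14.5 21.8] 0.26 x span -23.5 23.4 z max 36.9
t 16.07 p [ 0.5003 -0.2141  0.1169] F [ 0.1 -0.4 -1.9] open 32.5 q [-0.44 -0.12  1.82 -0.02  1.47 -2.43]
yaw 1.9946 tilt y [-0.0216 -0.0096 -0.9997]
slide cm [ 0.04 -0.31  0.03] turn [-0.0237 -0.0054  0.0002]
grip -1 2399 top y -83.9 world z 0.2008 x in/out [-16.4 -10.1] z [-6.9 15.5]
grip 1 2455 top y -83.6 world z 0.2004 x in/out [10.2 16.4] z [-7.   7.7]
ring slope world along tool z,x -0.002 0.0015 1389
```

Call:
arm_command(grip=[3.2, 3.2, 3.2], slide=[[0.03, 0.08, 0], [0, 0, 0], [0, 0, 0]], turn=[[0, 0, 0], [0, 0, 0], [0, 0, 0]])

```text
clock: 16.45
ee_pos: [0.5002, -0.2137, 0.116]
ee_rot: [-0.379, -0.587, 0.601, 0.388]
force: [-0.2, -0.1, -1.1]
opening: 0.0329
```

Run:
```python
from chk import *
from workcell import ticket
s,X,T=toolpts(); cen(.072); clear(s,X,T); redtops(s,X,T); o=monitor.get_obs(); print(o["force"],o["qd"].round(3))
if o["opening"]<.034 and abs(o["force"]).max()<6: print(ticket.hand_in())
```

```text
t 16.5 ring centre/underside world [ 0.4872 -0.2196  0.0716] err mm [0.1 0.1] lateral [-0.01  0.    0.01] down [ 0.   -0.04  0.  ] F [-0.1 -0.7 -2. ] open 0.0324
ring top z 0.0758 min radius by angle (0=+x tool,90=back): {-30: 17.4, -10: 17.4, 10: 17.7, 30: 18.1, 50: 18.1, 70: 18.0, 90: 16.7, 110: 18.0, 130: 18.0, 150: 17.9, 170: 17.4}
grip -1 2405 top y -83.9 world z 0.1999 x in/out [-16.4 -10.2] z [-6.9 15.2]
grip 1 2452 top y -83.6 world z 0.1996 x in/out [10.2 16.5] z [-6.9  7.5]
[-0.0936469  -0.74863491 -1.9574481 ] [-0.001 -0.002 -0.001  0.    -0.002  0.   ]
the job is handed in; nothing more can be done
None
```

I handed the job in at 16.5 s, with the ring hanging fully spread on the squeezed pliers around the axle groove. I took the pliers from the stand, put the jaws into the ring's gap, squeezed to the hard stop, lifted the ring over the axle and lowered it.

**Last checks:**
- **Height:** the ring's top measured 75.8 mm, so its underside is about 72 mm, as asked.
- **Centring:** the ring is within about 0.2 mm of the axle by arm pose. Its inner edge measured 16.7–18.1 mm from the axle's axis, against the axle's 14 mm radius.
- **Level:** the tilt was under 0.2°, measured just before the last 0.8 mm of lowering.
- **Grip:** the fingers read 32.4 mm; the camera put the grips about 33 mm across, against the stated 34 mm full squeeze.
- **Contact:** outside force was only about −2 N, roughly the weight of the pliers and ring.

**What disagreed:**
- **Finger position:** the fingers really end about 34 mm behind the stated TCP. Two cameras agreed on this, so I used the measured pad position.
- **Ring on the jaws:** the ring slid about 3 mm towards the gap while being spread. Different fits put its centre 12.7–14.5 mm from the tool axis. I used 13.2 mm, so the real centring could be off by about 1 mm.
- **Tool tilt:** the ring sagged about 1° on the jaws. I tilted the tool about 1.4° to level it, so the pliers lean slightly.
- **Axle top:** fits of the axle's top edge drifted by 1–3 mm once the ring partly hid it. I used the earlier unobstructed fits, which agreed within about 0.5 mm.
- **Pictures:** I used all 12 early on, so the checks from the ring pick-up onward are by colour and range data only.

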